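# Open the backup power unit and fit its battery pack

## Robot

A 7-joint arm with a two-finger parallel gripper is mounted at the origin on a cart in front of the work surface, level with it; the furniture and walls round the work are solid. World frame = base frame: x ahead of the robot, y to its left, z up, the work surface at z = 0. Lengths are in m, angles in rad, forces in N, time in s.
With the tool pointing down it reaches from about 0.4 to 0.85 m from the base axis. Payload 10.4 kg.
Tool frame: the origin (TCP) lies midway between the tips of the shut fingers; the grasp point (between the pads) lies 19 mm behind it; z points along the fingers, y is the line along which they close (so a half turn about z gives the same grasp; the last joint's range is limited). The gripper opens to 87 mm and grips with 3 to 60 N. Pads are 19 mm wide; open, the fingers measure 117 mm over their backs; the gripper's body (75 mm by 190 mm) begins 51 mm behind the grasp point.
Start: joints at [1.278, 0.332, -0.065, 1.46, 0.022, 1.35, -0.088], TCP at [0.167, -0.602, 0.194] pointing down, gripper open.
Joint ranges: [-2.6, 2.6], [-0.5, 2.12], [-1.47, 1.34], [0.16, 2.42], [-1.27, 4.41], [0.06, 2.06], [-2.6, 2.6]. Speed limits (rad/s): [2.22, 2.22, 2.79, 2.79, 3.14, 3.14, 3.14].

## Interface

Orientations are given as a unit quaternion [x, y, z, w].
In Python, from bench import sensors, eyes, order gives the robot as it stands.
- The arm moves only by the tool arm_command, never from a script. Its argument "steps" is a list of rows, each an object with "rot": the turn, a rotation vector about the world's x, y, z in degrees, a list of three; "slide": the shift along the world's x, y, z in m, a list of three; "grip": the opening, from 0 (shut) to 1 (fully open). A call has exactly 8 rows; each row shifts and turns the commanded pose from where the row before left it; what a row does not reach is not made up. A row lasts 1/8 s, in which the tool goes at most 62.5 mm and 10.7 degrees, less where a joint would pass 70% of its speed; a pose out of reach is approached as far as the arm can. A call with a gripper value outside its range is refused whole. The fingers move at their own pace and stop on an object; "newtons" is the grip in N (left out, the last holds). Time passes only in rows, so rows that do not move let the fingers close, or fill a call up. It gives the time, the measured TCP pose, the force, the opening and the grip force at its end, in the units of the state.
- sensors.read_state(): the state, without advancing time (a new reading comes with each control period).
- eyes.camera(name): name is "side" or "top" or "wrist"; returns a dict with "pixels" (400x640x3 uint8, red, green, blue), "intrinsics" (3x3 intrinsics, pixels), "pose" (4x4, takes a point from camera to world coordinates). Camera axes: x right, y down, z forward; pixel columns grow to the right and rows downward; lengths in m; the calibration is good to about 2 mm. The wrist camera is an equidistant fisheye: a pixel r from the principal point sees the ray r / f radians off the axis. A picture is of the moment at which its call begins. There is no depth.
- order.close_job(): hands the job in; it is judged then, once.
Trained networks look in a picture, given as the dict that the camera call returned (one of the last four; its "shot" number tells which), for a name from the list of things; names that differ only in an ending like _2 or _b are one class to them, and where a whole thing is asked for, a point or a joint stands for the part that bears it (a point fixed in the world has none). Each returns a list of dicts, best first, with "conf" (0 to 1); they miss things now and then, are a little off and sometimes report something else, mostly with a low value. They report only what shows in the picture. A call takes as long as a camera call.
- eyes.look_for(name, picture): "bbox" ([left, top, right, bottom] in pixels, round what is visible of it).
The state is a dict: "time": time; "joint_positions": joint angles; "joint_vel": joint speeds; "joint_torque": joint torques, N m; "ee_pos": TCP position; "eef_rot": TCP orientation; "ft_force": force on the tool from outside, world axes, zero at the start; "torque": the same for the moment, N m; "width": finger opening in m; "grip_force": force on a finger pad.
Only numpy, scipy, OpenCV 4.12 (cv2) and the standard library are available. Lean on these libraries where they do the work, as an engineer would, in place of code of your own. Each camera call takes 0.05 s, during which the arm holds its last target. There are 200 camera calls.

## Task

The station's backup power unit needs its battery pack. Loosen the two black captive thumbscrews of the cover by turning each anticlockwise to its stop, then lift the cover off by its handle and lay it flat, right way up, on the worktop clear of the unit. Take the blue pack by its orange rib, push the sprung carriage back with its brass-contact end, lower it flat on the bay floor behind the end stop and let go so that the spring holds it; do not shove the things standing around.

Things in the scene. Friction and masses are not known exactly. Their poses are not given: they have to be found in the camera images.
- backup_unit: dark grey power unit, fixed to the worktop, 140 (own x) x 236 (own y) x 80 mm high; origin at the centre of its underside, lamps on its -x side. Lower case up to 58 mm; above it a light grey collar 96 x 200 mm, top at 80 mm, bears the cover, whose folded edge fits over it with 1.5 mm play. The battery bay opens upward: inside x -37 to +37, y -68 to +68 mm, floor at z = 15 mm
- bay_seat (a point): on the bay floor, where the pack's origin is when seated: x = 0, y = -6, z = 15 mm of the unit; axes of the unit, and the seated pack has the same yaw
- bay_entry (a point): where the pack's origin can be brought level from above: y = -22, z = 35 mm of the unit; there the pack has 6 mm free lengthwise at both ends, 4 mm at each side, and 6 mm over the end stop. From here a shift of 21 to 23 mm to the unit's +y pushes the carriage back and brings the pack past the end stop, to be lowered 20 mm
- end_stop (a point): middle of the face (looking to the unit's +y) of the black end stop on the bay floor: a bar across the bay, 6 mm thick, 14 mm high, y -52 to -46 mm, top at z = 29 mm of the unit
- carriage (a joint): slide of the sprung carriage (m): 0 = free, grows as it is pushed towards the unit's +y, stops at 0.018; 0.010 with the pack seated. The spring pushes with about 4 N when free, 8 N at 0.010, 10.5 N at 0.018
- carriage_face (a point): middle of the front face (which looks to the unit's -y) of the brown carriage, a block 66 mm wide (x), 12 mm thick, with two brass strips; free, the face is at y = +24 mm of the unit; the carriage spans z = 16 to 58 mm above the worktop
- cover: light grey folded cover plate, 104 (x) x 208 (y) mm, 17 mm deep over its folded edge, 0.4 kg with its screws; origin at the centre of the plane of its lower edge (66 mm above the worktop while on the unit). Black bow handle in its middle; the captive screws stay in it and end above its lower edge, so it can lie flat. It comes free of the collar when lifted 20 mm
- cover_handle (a point): middle of the handle's round grip bar (10 mm thick, 54 mm long along the cover's y, its axis 25 mm above the plate), 42 mm above the cover's origin
- screw_left (a joint): turn of the thumbscrew at the cover's +y end (rad): 0 = fully locked, grows anticlockwise from above, stop at 1.5 = free. A cross-bar on its stem grips below the unit's deck until it is within about 0.15 rad of the stop, where it passes its slot. Slight friction (0.05 N m); stays where it is left
- screw_left_wing (a point): centre of the black wing of the thumbscrew at the cover's +y end, 84 mm from the cover's middle: 36 mm long along this point's x, 10 mm thick along its y; its top is 10 mm above, the top of the round steel collar under it (23 mm across) 9 mm below, the plate 15 mm below this point. At joint value 1.5 the point's axes match the cover's, wing in line with two green marks
- screw_right (a joint): the same for the thumbscrew at the cover's -y end
- screw_right_wing (a point): the same for the thumbscrew at the cover's -y end
- pack: blue battery pack with a pale band, 66 (x) x 80 (y) x 40 mm, 0.45 kg, with an orange grip rib on top; origin at the centre of its underside; brass contacts on its +y end
- pack_grip (a point): middle of the orange rib of the pack: 16 mm thick (x), 50 mm long (y), rising 20 mm above the body (40 to 60 mm above the pack's underside); this point is 50 mm above the underside
- pack_contacts (a point): middle of the pack's +y end face, which carries two brass contacts, 20 mm above its underside
- small_parcel: bystander: small cardboard parcel, 64 x 127 x 48 mm; origin at its underside
- white_roll: bystander: white label roll standing on end, 53 mm across, 50 mm high; origin at its underside
- pale_parcel: bystander: pale grey cardboard parcel, 90 x 117 x 53 mm; origin at its underside
- mat_front (a point): a point on the front part of the thin (3 mm) black mat on the worktop, to the left of the unit: here is free room for the cover with its long side pointing away from the robot (any other free, flat place will do as well); world axes

How it is judged:
On the way, in this order (a step that is already met when the one before it is completed fails the run):
1. both thumbscrews are loosened while the cover still lies on the unit (value of joint each of screw_left, screw_right above 1.2 rad and z of cover in the frame of backup_unit below 0.074 m and horizontal distance between cover and backup_unit below 0.01 m), for 0.1 s.
2. the cover lies flat and right way up on the worktop or a mat, clear of the unit and released (height (world z) of cover below 0.012 m and angle between cover's own z axis and vertical below 0.12 rad and contact force between cover and backup_unit below 0.1 N and contact force between cover and the arm below 0.1 N and contact force between cover and the fingers below 0.1 N), for 0.2 s.
At the end, for the whole second after the job is handed in: Cover flat and right way up (7 deg, lower edge within 12 mm of the worktop), off the unit, at rest. Pack on the bay floor (4 mm), level (4 deg), within 8 mm sideways and 5 mm lengthwise of its seat behind the stop, contacts to the carriage, which is pushed back 6 to 15 mm; at rest (height (world z) of cover below 0.012 m and angle between cover's own z axis and vertical below 0.12 rad and contact force between cover and backup_unit below 0.1 N and linear speed of each of cover, pack below 0.02 m/s and z of pack in the frame of backup_unit below 0.019 m and x of pack in the frame of backup_unit between -0.008 and 0.008 m and y of pack in the frame of backup_unit between -0.011 and -0.001 m and y of pack_contacts in the frame of backup_unit above 0.025 m and angle between pack's own z axis and vertical below 0.07 rad and value of joint carriage between 0.006 and 0.015 m); the robot touches nothing.
It fails at once if the pack is tipped over (angle between pack's own z axis and vertical above 0.9 rad).
It fails at once if the cover is tipped over (angle between cover's own z axis and vertical above 0.9 rad).
It fails at once if a bystander is pushed more than 4 cm or knocked over (distance of any of pale_parcel, small_parcel, white_roll from where it was at the start of the episode above 0.04 m or angle between white_roll's own z axis and vertical above 0.7 rad).
It also fails if it takes over 72 s, if anything falls off the work surface, if the arm or the gripper's body presses on something with over 40 N, if the wrist force passes 120 N, or if a joint passes its speed limit or range.

## Working session

There is one attempt and no reset: what is moved stays moved. The work goes in short steps, Python scripts to look and compute and a tool call to move; the robot and the scene stay as the last step left them, time stands still between calls to the robot, and variables do not carry over. Pictures are saved under pics/ and viewed, at most 10 in all, crops included, and the job is handed in when it is done.

Besides the shell and the picture viewer there is one more tool, called after ">>>" by a JSON object that holds its "name" and its "arguments". arm_command: Moves the arm, as the interface text tells. Its arguments: {"type":"object","properties":{"steps":{"type":"array","items":{"type":"object","properties":{"rot":{"type":"array","items":{"type":"number"}},"slide":{"type":"array","items":{"type":"number"}},"grip":{"type":"number"}}}},"newtons":{"type":"number"}},"required":["steps"]}

```bash
mkdir -p pics; ls; cat > h.py <<'E'
import numpy as np, cv2
from bench import sensors, eyes, order
from scipy.spatial.transform import Rotation as R
def ray(p,uv):
    K=np.array(p["intrinsics"]);T=np.array(p["pose"])
    d=np.array([(uv[0]-K[0,2])/K[0,0],(uv[1]-K[1,2])/K[1,1],1.])
    return T[:3,3],T[:3,:3]@d
def atz(p,uv,z):
    o,d=ray(p,uv);return o+d*(z-o[2])/d[2]
def proj(p,X):
    K=np.array(p["intrinsics"]);T=np.array(p["pose"])
    c=(np.asarray(X)-T[:3,3])@T[:3,:3]
    return c[...,:2]/c[...,2:]*[K[0,0],K[1,1]]+[K[0,2],K[1,2]]
def save(p,n): cv2.imwrite(f"pics/{n}.png",p["pixels"][:,:,::-1])
E
python3 - <<'E'
from h import *
np.set_printoptions(precision=3,suppress=True)
s=sensors.read_state();print(s["ee_pos"],s["eef_rot"],s["width"],s["time"])
ps={n:eyes.camera(n) for n in("top","side")}
for n,p in ps.items():
    save(p,n+"0");print(n,np.array(p["pose"]).round(3).tolist(),np.array(p["intrinsics"]).tolist())
    for t in("backup_unit","cover","cover_handle","screw_left_wing","screw_right_wing","pack","pack_grip","small_parcel","white_roll","pale_parcel"):
        print(t,[(np.round(d["bbox"]).tolist(),round(d["conf"],2)) for d in eyes.look_for(t,p)[:3]])
im=np.vstack([ps["top"]["pixels"],ps["side"]["pixels"]])[:,:,::-1]
cv2.imwrite("pics/both.png",cv2.resize(im,(480,600),interpolation=cv2.INTER_AREA))
E
```

```text
pics
[ 0.166 -0.602  0.193] [ 0.991  0.134 -0.    -0.001] 0.08702835592187885 0.0
top [[0.011, -0.997, 0.071, 0.52], [-1.0, -0.009, 0.027, -0.01], [-0.027, -0.071, -0.997, 1.432], [0.0, 0.0, 0.0, 1.0]] [[498.9526256173742, 0.0, 322.83919732596735], [0.0, 498.9526256173742, 196.33423864966448], [0.0, 0.0, 1.0]]
backup_unit [([276.0, 178.0, 371.0, 255.0], 0.89)]
cover [([279.0, 187.0, 360.0, 248.0], 0.96), ([274.0, 180.0, 370.0, 255.0], 0.63)]
cover_handle [([281.0, 188.0, 361.0, 250.0], 0.82)]
screw_left_wing [([288.0, 202.0, 296.0, 211.0], 0.47)]
screw_right_wing [([271.0, 183.0, 368.0, 258.0], 0.38)]
pack [([408.0, 220.0, 445.0, 248.0], 0.71)]
pack_grip [([409.0, 218.0, 444.0, 248.0], 0.79)]
small_parcel [([398.0, 147.0, 443.0, 190.0], 0.88)]
white_roll [([260.0, 141.0, 280.0, 160.0], 0.52), ([271.0, 177.0, 370.0, 259.0], 0.41)]
pale_parcel [([313.0, 130.0, 353.0, 162.0], 0.85), ([405.0, 219.0, 446.0, 247.0], 0.67)]
side [[-0.981, -0.08, 0.175, 0.383], [-0.193, 0.433, -0.881, 1.051], [-0.005, -0.898, -0.441, 0.635], [0.0, 0.0, 0.0, 1.0]] [[441.9602056164286, 0.0, 320.1360416971342], [0.0, 441.9602056164286, 197.1054242707822], [0.0, 0.0, 1.0]]
backup_unit [([284.0, 206.0, 372.0, 269.0], 0.89), ([237.0, 238.0, 260.0, 265.0], 0.31)]
cover [([290.0, 190.0, 366.0, 244.0], 0.65)]
cover_handle [([293.0, 190.0, 363.0, 240.0], 0.87)]
screw_left_wing [([236.0, 239.0, 260.0, 269.0], 0.44)]
screw_right_wing [([341.0, 192.0, 346.0, 204.0], 0.42)]
pack [([346.0, 174.0, 367.0, 200.0], 0.83)]
pack_grip [([345.0, 174.0, 370.0, 199.0], 0.95)]
small_parcel [([280.0, 172.0, 322.0, 197.0], 0.87), ([344.0, 173.0, 370.0, 200.0], 0.57)]
white_roll [([236.0, 237.0, 258.0, 267.0], 0.67)]
pale_parcel [([241.0, 203.0, 276.0, 239.0], 0.89)]
```

View pics/top0.png

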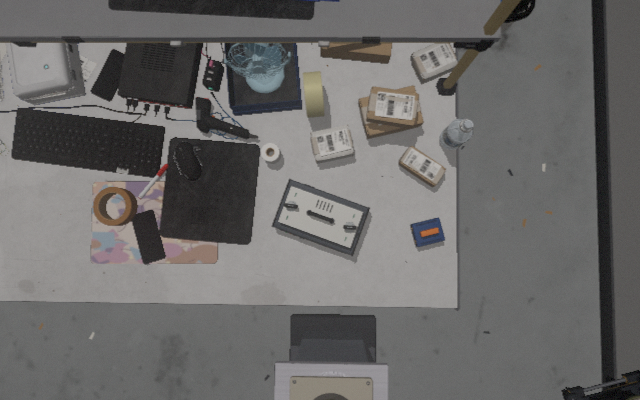

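View pics/side0.png

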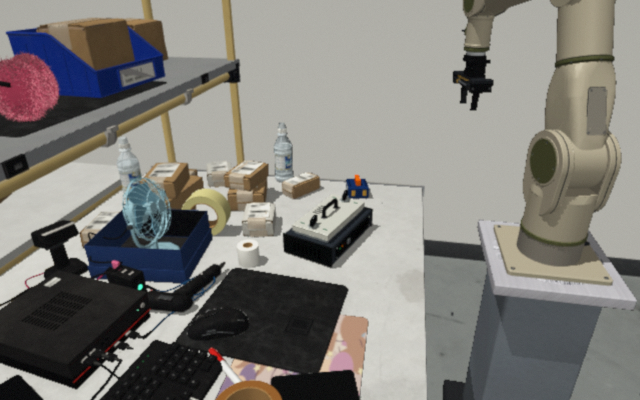

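```bash
python3 - <<'E'
from h import *
np.set_printoptions(precision=3,suppress=True)
p=eyes.camera("top");q=eyes.camera("side")
c=lambda im,x,y,w,h,s:cv2.resize(im["pixels"][y:y+h,x:x+w,::-1],None,fx=s,fy=s,interpolation=cv2.INTER_CUBIC)
A=np.hstack([c(p,262,170,120,100,4),c(p,400,205,60,75,16/3)[:400]]) 
B=np.hstack([c(q,280,185,100,90,4)[:,:400],c(q,330,165,50,45,8)])
w=800
f=lambda a:cv2.copyMakeBorder(a,0,0,0,w-a.shape[1],0)
I=np.vstack([f(A),f(B)]);I=cv2.resize(I,None,fx=.78,fy=.78) ;print(I.shape)
cv2.imwrite("pics/crop.png",I)
P=p["pixels"].astype(int)
# white cover plate & pack by colour
for nm,m,box,z in(("cover",P.min(2)>150,(275,180,372,256),.083),):
    M=np.zeros(P.shape[:2],np.uint8);l,t,r,b=box;M[t:b,l:r]=m[t:b,l:r]*255
    n,lab,st,ce=cv2.connectedComponentsWithStats(M);print(st[1:],ce[1:].round(1))
hsv=cv2.cvtColor(p["pixels"],cv2.COLOR_RGB2HSV)
print("blue/orange")
for nm,lo,hi,z in(("blue",(100,100,40),(130,255,255),.04),("orange",(3,140,120),(18,255,255),.06)):
    M=np.zeros(P.shape[:2],np.uint8);M[205:265,400:460]=cv2.inRange(hsv,lo,hi)[205:265,400:460]
    pts=cv2.findNonZero(M);r=cv2.minAreaRect(pts);cor=np.array([atz(p,u,z) for u in cv2.boxPoints(r)])
    print(nm,len(pts),r,cor.mean(0),np.degrees(np.arctan2(*(cor[1]-cor[0])[1::-1])),np.linalg.norm(cor[1]-cor[0]),np.linalg.norm(cor[2]-cor[1]))
E
```

```text
(593, 624, 3)
[[ 275  180   13   33  210]
 [ 296  180   76   27  923]
 [ 279  187   83   61 2228]
 [ 291  202    1    1    1]
 [ 370  208    2    4    6]
 [ 360  222   12   34  212]
 [ 275  230   61   26  676]] [[278.9 190.8]
 [344.4 188.4]
 [319.9 216.7]
 [291.  202. ]
 [370.7 209.8]
 [367.3 243.3]
 [295.1 247.7]]
blue/orange
blue 300 ((428.0, 231.5), (22.0869197845459, 27.00914764404297), 75.3791275024414) [ 0.524 -0.264  0.04 ] -74.76858174070561 0.07478332567530983 0.06075111041087781
orange 95 ((428.94122314453125, 231.76473999023438), (5.335783958435059, 17.46256446838379), 75.96376037597656) [ 0.524 -0.263  0.06 ] -75.34268968360126 0.047583806557187754 0.014466028321580934
```

View pics/crop.png

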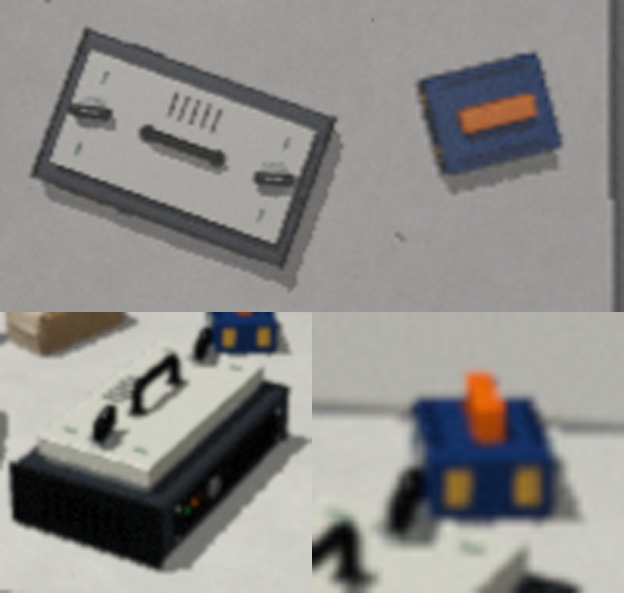

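```bash
cat >> h.py <<'E'
def rect(p,M,z):
    pts=max(cv2.findContours(M,cv2.RETR_EXTERNAL,cv2.CHAIN_APPROX_NONE)[0],key=cv2.contourArea)
    W=np.array([atz(p,u,z)[:2] for u in pts[:,0]],np.float32)*1000
    return cv2.minAreaRect(W)
E
python3 - <<'E'
from h import *
p=eyes.camera("top");P=p["pixels"].astype(int)
M=np.zeros(P.shape[:2],np.uint8);M[180:256,275:372]=(P.min(2)>150)[180:256,275:372]*255
n,lab,st,ce=cv2.connectedComponentsWithStats(M)
k=lab[230,320];M=(lab==k).astype(np.uint8)
print("plate",rect(p,M,.083))
# wings/handle: dark in plate hull
h=np.zeros_like(M);cv2.fillConvexPoly(h,cv2.convexHull(cv2.findNonZero(M)),1);h=cv2.erode(h,np.ones((3,3)))
D=((P.max(2)<110)&(h>0)).astype(np.uint8);n,lab,st,ce=cv2.connectedComponentsWithStats(D)
for i in range(1,n):
    if st[i,4]>15: print(st[i],ce[i],atz(p,ce[i],.1),rect(p,(lab==i).astype(np.uint8),.1))
for uv in[(230,203),(163,138),(259,138),(255,243),(270,152)]:print(uv,atz(p,uv,.003))
for n in("small_parcel","white_roll","pale_parcel"):
    d=eyes.look_for(n,p)[0]["bbox"];print(n,atz(p,d[:2],.05),atz(p,d[2:],.05))
E
```

```text
plate ((562.0934448242188, 34.534873962402344), (205.49810791015625, 101.47260284423828), 70.53450775146484)
[285 203  13   8  74] [291.08108108 206.58108108] [0.58662885 0.11138402 0.1       ] ((585.85791015625, 111.72742462158203), (32.997032165527344, 17.942895889282227), 83.43444061279297)
[307 210  27  14 130] [320.16153846 216.63076923] [0.56053208 0.03316742 0.1       ] ((560.4751586914062, 33.80343246459961), (75.3370361328125, 15.256271362304688), 70.61557006835938)
[343 225  13   7  68] [349.11764706 228.05882353] [ 0.53092611 -0.04427805  0.1       ] ((531.0811767578125, -43.97352600097656), (15.939078330993652, 31.918502807617188), 0.6158782839775085)
(230, 203) [0.60009824 0.29689337 0.003     ]
(163, 138) [0.78839285 0.49834935 0.003     ]
(259, 138) [0.79009537 0.21679112 0.003     ]
(255, 243) [0.48608904 0.22211705 0.003     ]
(270, 152) [0.74926301 0.18394897 0.003     ]
small_parcel [0.60360873 0.13953553 0.05      ] [0.57724026 0.10457675 0.05      ]
white_roll [0.76701943 0.20791242 0.05      ] [0.71083917 0.15256724 0.05      ]
pale_parcel [0.81531718 0.06091567 0.05      ] [ 0.70959632 -0.05839107  0.05      ]
```

>>> {"name": "arm_command", "arguments": {"steps": [{"slide": [0, 0.02, 0.05], "rot": [0, 0, 7], "grip": 1}, {"slide": [0.01, 0.04, 0.04], "rot": [0, 0, 8]}, {"slide": [0.03, 0.05, 0.02], "rot": [0, 0, 8]}, {"slide": [0.035, 0.05, 0.01], "rot": [0, 0, 8]}, {"slide": [0.035, 0.05, 0], "rot": [0, 0, 8]}, {"slide": [0.035, 0.05, 0], "rot": [0, 0, 8]}, {"slide": [0.035, 0.05, 0], "rot": [0, 0, 8]}, {"slide": [0.035, 0.05, 0], "rot": [0, 0, 6]}]}}

```text
schema error: expected keys rot, slide, grip
```

>>> {"name": "arm_command", "arguments": {"steps": [{"slide": [0, 0.02, 0.05], "rot": [0, 0, 7], "grip": 0.6}, {"slide": [0.01, 0.04, 0.03], "rot": [0, 0, 8], "grip": 0.6}, {"slide": [0.03, 0.05, 0.01], "rot": [0, 0, 8], "grip": 0.6}, {"slide": [0.035, 0.05, 0], "rot": [0, 0, 8], "grip": 0.6}, {"slide": [0.035, 0.05, 0], "rot": [0, 0, 8], "grip": 0.6}, {"slide": [0.035, 0.05, 0], "rot": [0, 0, 8], "grip": 0.6}, {"slide": [0.035, 0.05, 0], "rot": [0, 0, 8], "grip": 0.6}, {"slide": [0.035, 0.05, 0], "rot": [0, 0, 7], "grip": 0.6}]}}

```text
time: 2.4
ee_pos: [0.3824, -0.2407, 0.2844]
eef_rot: [0.779, 0.627, -0.0, 0.001]
ft_force: [0.7, -0.9, 0.0]
width: 0.0521
grip_force: 0.0
```

>>> {"name": "arm_command", "arguments": {"steps": [{"slide": [0.03, 0.045, 0], "rot": [0, 0, 2], "grip": 0.4}, {"slide": [0.03, 0.045, 0], "rot": [0, 0, 2], "grip": 0.4}, {"slide": [0.03, 0.045, 0], "rot": [0, 0, 2], "grip": 0.4}, {"slide": [0.03, 0.04, -0.02], "rot": [0, 0, 2], "grip": 0.4}, {"slide": [0.03, 0.02, -0.03], "rot": [0, 0, 0], "grip": 0.4}, {"slide": [0, 0, 0], "rot": [0, 0, 0], "grip": 0.4}, {"slide": [0, 0, 0], "rot": [0, 0, 0], "grip": 0.4}, {"slide": [0, 0, 0], "rot": [0, 0, 0], "grip": 0.4}]}}

```text
time: 3.4
ee_pos: [0.5316, -0.0485, 0.2352]
eef_rot: [0.735, 0.678, 0.0, 0.001]
ft_force: [-0.7, 0.2, 1.1]
width: 0.0345
grip_force: 0.0
```

```bash
cat >> h.py <<'E'
def wray(p,uv):
    K=np.array(p["intrinsics"]);T=np.array(p["pose"])
    v=(np.array(uv)-[K[0,2],K[1,2]])/[K[0,0],K[1,1]];th=np.linalg.norm(v)+1e-9
    return T[:3,3],T[:3,:3]@np.r_[v/th*np.sin(th),np.cos(th)]
def watz(p,uv,z):
    o,d=wray(p,uv);return o+d*(z-o[2])/d[2]
def ortho(p,x0,x1,y0,y1,z,mm=1.0):
    """top-down rectified picture of plane z: up=+x, left=+y; returns image"""
    K=np.array(p["intrinsics"]);T=np.array(p["pose"]);s=mm/1000
    X,Y=np.meshgrid(np.arange(x1,x0,-s),np.arange(y1,y0,-s),indexing="ij")
    c=(np.stack([X,Y,np.full_like(X,z)],-1)-T[:3,3])@T[:3,:3]
    r=np.linalg.norm(c[...,:2],axis=-1);th=np.arctan2(r,c[...,2])
    uv=c[...,:2]/(r[...,None]+1e-9)*th[...,None]*[K[0,0],K[1,1]]+[K[0,2],K[1,2]]
    uv=uv.astype(np.float32);return cv2.remap(p["pixels"],uv[...,0],uv[...,1],cv2.INTER_LINEAR)
def heads():
    s=sensors.read_state();y=R.from_quat(s["eef_rot"]).as_matrix()[:,1]
    print("ee",np.round(s["ee_pos"],4),"close heading",round(np.degrees(np.arctan2(y[1],y[0])),1),"t",s["time"],"j",np.round(s["joint_positions"],2),"f",np.round(s["ft_force"],1),"w",round(s["width"],4))
E
python3 - <<'E'
from h import *
heads();p=eyes.camera("wrist");print(np.array(p["pose"]).round(3).tolist(),p["intrinsics"])
a=ortho(p,.42,.72,-.15,.22,.108);cv2.imwrite("pics/w1.png",np.vstack([cv2.resize(p["pixels"],(370,231))[:,:,::-1],a[:,:,::-1]]))
E
```

```text
ee [ 0.5316 -0.0485  0.2352] close heading -4.6 t 3.4 j [ 0.66  0.18 -0.74  1.61  0.12  1.4  -0.17] f [-0.7  0.2  1.1] w 0.0345
[[0.997, -0.078, -0.023, 0.537], [-0.081, -0.955, -0.285, 0.03], [0.001, 0.286, -0.958, 0.426], [0.0, 0.0, 0.0, 1.0]] [[309.70691629   0.         313.39530652]
 [  0.         309.70691629 198.85394795]
 [  0.           0.           1.        ]]
```

View pics/w1.png

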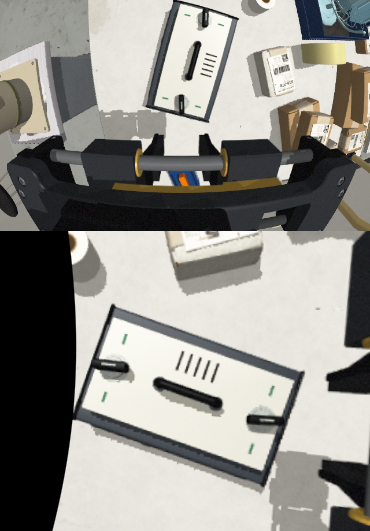

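>>> {"name": "arm_command", "arguments": {"steps": [{"slide": [0, 0.003, -0.04], "rot": [0, 0, 4], "grip": 0.4}, {"slide": [0, 0, -0.04], "rot": [0, 0, 0], "grip": 0.4}, {"slide": [0, 0, -0.035], "rot": [0, 0, 0], "grip": 0.4}, {"slide": [0, 0, -0.02], "rot": [0, 0, 0], "grip": 0.4}, {"slide": [0, 0, -0.007], "rot": [0, 0, 0], "grip": 0.4}, {"slide": [0, 0, 0], "rot": [0, 0, 0], "grip": 0.0}, {"slide": [0, 0, 0], "rot": [0, 0, 0], "grip": 0.0}, {"slide": [0, 0, 0], "rot": [0, 0, 0], "grip": 0.0}], "newtons": 20}}

```text
time: 4.45
ee_pos: [0.5321, -0.0445, 0.0929]
eef_rot: [0.711, 0.704, 0.0, 0.001]
ft_force: [-0.0, 0.6, -0.4]
width: 0.0126
grip_force: 0.0
```

>>> {"name": "arm_command", "arguments": {"steps": [{"slide": [0, 0, 0], "rot": [0, 0, 0], "grip": 0.0}, {"slide": [0, 0, 0], "rot": [0, 0, 10], "grip": 0.0}, {"slide": [0, 0, 0], "rot": [0, 0, 10], "grip": 0.0}, {"slide": [0, 0, 0], "rot": [0, 0, 10], "grip": 0.0}, {"slide": [0, 0, 0], "rot": [0, 0, 10], "grip": 0.0}, {"slide": [0, 0, 0], "rot": [0, 0, 10], "grip": 0.0}, {"slide": [0, 0, 0], "rot": [0, 0, 10], "grip": 0.0}, {"slide": [0, 0, 0], "rot": [0, 0, 9], "grip": 0.0}]}}

```text
time: 5.45
ee_pos: [0.5317, -0.0445, 0.0922]
eef_rot: [0.184, 0.983, 0.0, 0.0]
ft_force: [-0.5, 0.8, -1.2]
width: 0.0003
grip_force: 0.0
```

```bash
python3 -c "
from h import *
heads();s=sensors.read_state();print(s['torque'],s['grip_force'])"
```

```text
ee [ 0.5317 -0.0445  0.0922] close heading 68.8 t 5.45 j [ 0.79  0.35 -0.92  1.79  0.31  1.15  0.97] f [-0.5  0.8 -1.2] w 0.0003
[ 0.09450558 -0.13092417  0.03195318] 0.0
```

```bash
python3 - <<'E'
from h import *
p=eyes.camera("wrist");q=eyes.camera("side");t=eyes.camera("top")
c=lambda im,x,y,w,h,s:cv2.resize(im["pixels"][y:y+h,x:x+w,::-1],None,fx=s,fy=s,interpolation=cv2.INTER_CUBIC)
o=ortho(p,.44,.69,-.13,.17,.108)[:,:,::-1]
a=np.hstack([c(p,100,150,400,250,1),o[:, :300]])
b=np.hstack([c(q,270,170,117,100,3),c(t,265,175,117,100,3)])
b=b[:,:700];print(a.shape,b.shape)
cv2.imwrite("pics/w2.png",np.vstack([a,cv2.copyMakeBorder(b,0,0,0,700-b.shape[1],0)]))
E
```

```text
(250, 700, 3) (300, 700, 3)
```

View pics/w2.png

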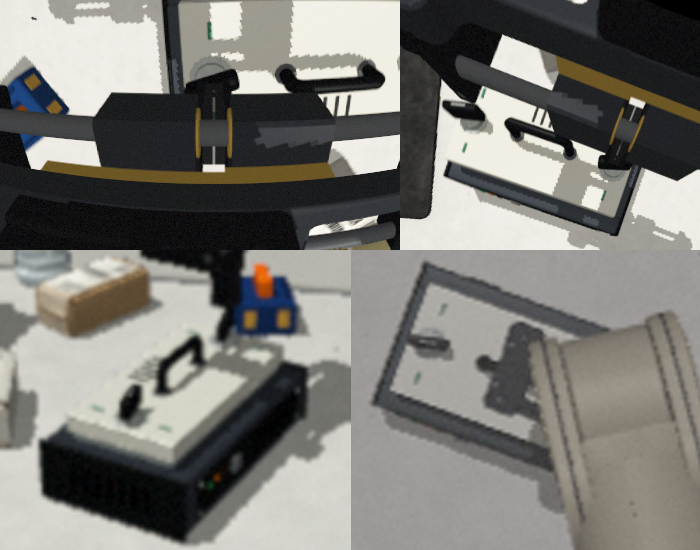

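```bash
cat >> h.py <<'E'
def wproj(p,X):
    K=np.array(p["intrinsics"]);T=np.array(p["pose"])
    c=(np.atleast_2d(X)-T[:3,3])@T[:3,:3]
    r=np.linalg.norm(c[:,:2],axis=1);th=np.arctan2(r,c[:,2])
    return c[:,:2]/r[:,None]*th[:,None]*[K[0,0],K[1,1]]+[K[0,2],K[1,2]]
E
python3 - <<'E'
from h import *
p=eyes.camera("wrist");s=sensors.read_state();e=np.array(s["ee_pos"])
pts=[e,e+[0,0,.019],[.532,-.0455,.108],[.532,-.0455,.089],[.56,.033,.113],[.588,.112,.108]]
uv=wproj(p,pts);print(uv.round(0))
im=p["pixels"][:,:,::-1].copy()
im=cv2.resize(im[180:330,190:440],None,fx=3,fy=3,interpolation=cv2.INTER_CUBIC)
for (u,v),c in zip(uv,[(0,0,255),(0,255,255),(0,255,0),(255,255,0),(255,0,255),(255,0,0)]):
    cv2.circle(im,(int((u-190)*3),int((v-180)*3)),4,c,1)
cv2.imwrite("pics/w3.png",im)
E
```

```text
[[314. 231.]
 [314. 243.]
 [313. 242.]
 [313. 231.]
 [443. 239.]
 [537. 227.]]
```

View pics/w3.png

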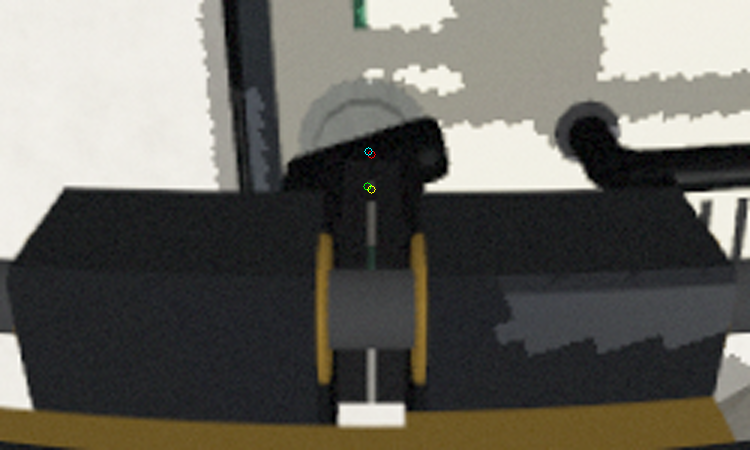

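```bash
python3 - <<'E'
from h import *
np.set_printoptions(precision=4,suppress=True)
p=eyes.camera("wrist");t=eyes.camera("top");q=eyes.camera("side")
for z in(.098,.108,.089):
  a,b=watz(p,(286.7,235),z),watz(p,(338.5,221.5),z);print(z,a,b,np.degrees(np.arctan2(*(b-a)[1::-1])),np.linalg.norm(b-a))
print("collar",watz(p,(190+362/3,180+138/3),.089))
o=watz(p,(314,231),.09);print("image up dir",watz(p,(314,226),.09)-o)
# triangulation
def tri(u,v):
    o1,d1=ray(t,u);o2,d2=ray(q,v);A=np.c_[d1,-d2];s=np.linalg.lstsq(A,o2-o1,rcond=None)[0]
    return (o1+d1*s[0]+o2+d2*s[1])/2,np.linalg.norm(o1+d1*s[0]-o2-d2*s[1])
print("right wing",tri((349.1,227.5),(343.5,198)))
pr=lambda X:(proj(t,X).round(1),proj(q,X).round(1))
print("exp right",pr([.532,-.0455,.098]));print("exp left",pr([.588,.112,.098]));print("handle",pr([.56,.033,.108]))
D=(q["pixels"].max(2)<70).astype(np.uint8);M=np.zeros_like(D);M[190:230,300:340]=D[190:230,300:340]
n,l,st,ce=cv2.connectedComponentsWithStats(M);print(st[1:],ce[1:])
E
```

```text
0.098 [ 0.5253 -0.0609  0.098 ] [ 0.5289 -0.0265  0.098 ] 83.93761645699949 0.03463624440576397
0.108 [ 0.5216 -0.0585  0.108 ] [ 0.5251 -0.0259  0.108 ] 83.93761645699945 0.03276095089119011
0.089 [ 0.5285 -0.0631  0.089 ] [ 0.5323 -0.027   0.089 ] 83.93761645699958 0.03632400856888043
collar [ 0.5284 -0.0455  0.089 ]
image up dir [-0.0034  0.0013  0.    ]
right wing (array([ 0.5334, -0.0444,  0.0899]), np.float64(0.0017207741921764503))
exp right (array([349.6, 227.7]), array([344.4, 195.2]))
exp left (array([290.9, 206.1]), array([313. , 220.6]))
handle (array([320.1, 216.7]), array([329.6, 203.8]))
[[322 199  16  19  80]
 [310 215   7  12  53]] [[329.475  206.575 ]
 [313.0377 221.0189]]
```

```bash
python3 - <<'E'
from h import *
acc=np.mean([eyes.camera("wrist")["pixels"].astype(float) for _ in range(4)],0)
im=acc[205:265,270:370,::-1];im=np.clip(im/60,0,1)**.6*255
cv2.imwrite("pics/w4.png",cv2.resize(im.astype(np.uint8),None,fx=7,fy=7,interpolation=cv2.INTER_CUBIC))
E
```

```text
(no output)
```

View pics/w4.png

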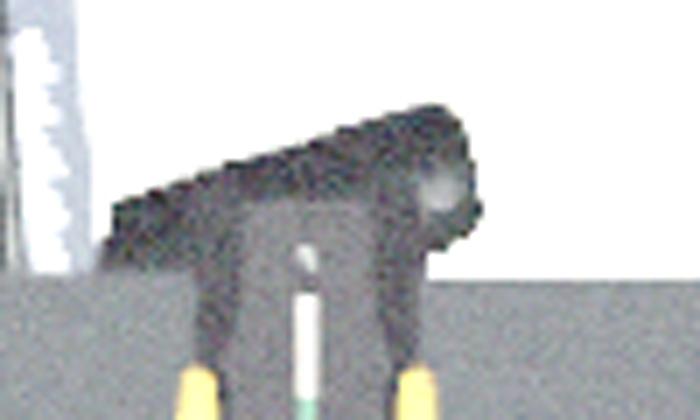

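>>> {"name": "arm_command", "arguments": {"steps": [{"slide": [0, 0, 0.02], "rot": [0, 0, 0], "grip": 0.0}, {"slide": [0, 0, 0.03], "rot": [0, 0, -10], "grip": 0.2}, {"slide": [0, 0, 0.03], "rot": [0, 0, -10], "grip": 0.4}, {"slide": [0, 0, 0.03], "rot": [0, 0, -10], "grip": 0.4}, {"slide": [0, 0, 0.03], "rot": [0, 0, -10], "grip": 0.4}, {"slide": [0, 0, 0], "rot": [0, 0, -10], "grip": 0.4}, {"slide": [0, 0, 0], "rot": [0, 0, -10], "grip": 0.4}, {"slide": [0, 0, 0], "rot": [0, 0, -9], "grip": 0.4}]}}

```text
time: 7.0
ee_pos: [0.5318, -0.044, 0.2337]
eef_rot: [0.712, 0.702, 0.001, 0.001]
ft_force: [0.8, 0.1, -0.6]
width: 0.0347
grip_force: 0.0
```

```bash
python3 - <<'E'
from h import *
heads();p=eyes.camera("wrist")
print(np.array(p["pose"])[:3,3])
def blob(x,y,z,w=.035):
    a=ortho(p,x-w,x+w,y-w,y+w,z,.5);M=(a.max(2)<75).astype(np.uint8)
    n,l,st,ce=cv2.connectedComponentsWithStats(M);k=1+np.argmax(st[1:,4]);r=cv2.minAreaRect(cv2.findNonZero((l==k).astype(np.uint8)))
    print("c",x+w-r[0][1]*.0005,y+w-r[0][0]*.0005,"size",r[1],r[2],st[k]);return a
a=blob(.53,-.045,.108);b=blob(.587,.111,.108);c=blob(.56,.033,.113,.05)
raw=np.clip(p["pixels"][140:290,180:450].astype(float)/120,0,1)**.6*255
raw=cv2.resize(raw.astype(np.uint8),(540,300))
top=cv2.copyMakeBorder(np.hstack([cv2.resize(a,(250,250)),cv2.resize(b,(250,250))]),0,0,0,40,0)
cv2.imwrite("pics/w5.png",np.vstack([top,raw])[:,:,::-1])
E
```

```text
ee [ 0.5318 -0.044   0.2337] close heading -0.8 t 7.0 j [ 0.71  0.19 -0.8   1.61  0.14  1.4  -0.12] f [ 0.8  0.1 -0.6] w 0.0347
[0.53188978 0.03422842 0.42424745]
c 0.5354735717773438 -0.04771688079833984 size (78.08434295654297, 151.6505126953125) 19.41148567199707 [  33    0  104  141 2507]
c 0.580989372253418 0.11205382537841799 size (75.98607635498047, 150.35382080078125) 19.798877716064453 [   7    0  103  141 1806]
c 0.5575060539245607 0.032841194152832036 size (142.43792724609375, 24.476457595825195) 20.49734115600586 [  34   74  135   64 2547]
```

View pics/w5.png

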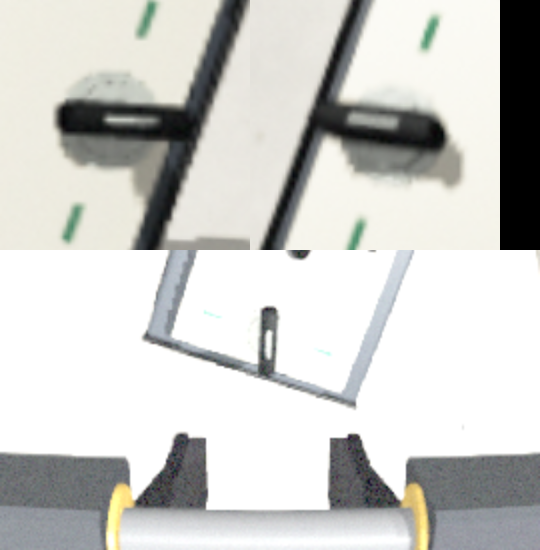

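>>> {"name": "arm_command", "arguments": {"steps": [{"slide": [-0.0005, -0.001, -0.055], "rot": [0, 0, -4], "grip": 0.4}, {"slide": [0, 0, -0.055], "rot": [0, 0, 0], "grip": 0.4}, {"slide": [0, 0, -0.025], "rot": [0, 0, 0], "grip": 0.35}, {"slide": [0, 0, -0.009], "rot": [0, 0, 0], "grip": 0.3}, {"slide": [0, 0, 0], "rot": [0, 0, 0], "grip": 0.05}, {"slide": [0, 0, 0], "rot": [0, 0, 0], "grip": 0.05}, {"slide": [0, 0, 0], "rot": [0, 0, 0], "grip": 0.05}, {"slide": [0, 0, 0], "rot": [0, 0, 0], "grip": 0.05}], "newtons": 25}}

```text
time: 8.05
ee_pos: [0.5314, -0.0455, 0.0886]
eef_rot: [0.735, 0.679, 0.0, 0.0]
ft_force: [0.8, 0.1, -0.6]
width: 0.0052
grip_force: 0.0
```

```bash
python3 - <<'E'
from h import *
heads();s=sensors.read_state();print(s["grip_force"])
acc=[eyes.camera("wrist") for _ in range(2)];p=acc[0]
e=np.array(s["ee_pos"]);print(wproj(p,[e,e+[0,0,.019]]))
im=np.mean([a["pixels"].astype(float) for a in acc],0)[190:290,240:390,::-1];im=np.clip(im/90,0,1)**.6*255
cv2.imwrite("pics/w6.png",cv2.resize(im.astype(np.uint8),None,fx=5,fy=5,interpolation=cv2.INTER_CUBIC))
E
```

```text
ee [ 0.5314 -0.0455  0.0886] close heading -4.5 t 8.05 j [ 0.67  0.31 -0.77  1.8   0.24  1.12 -0.26] f [ 0.8  0.1 -0.6] w 0.0052
0.0
[[314.96060766 229.97763418]
 [315.10049458 241.83335219]]
```

View pics/w6.png

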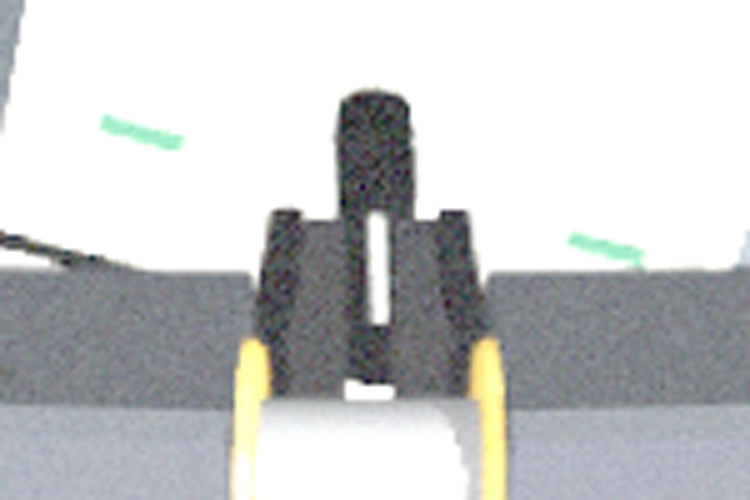

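```bash
python3 - <<'E'
from h import *
np.set_printoptions(precision=4,suppress=True)
p=eyes.camera("wrist");t=eyes.camera("top");q=eyes.camera("side");print(np.array(p["pose"]))
C=np.array([.53189,.03423,.42425])
for P108,uv in(((.5594,-.0514),(268.4,216.4)),((.5028,-.0304),(361,240))):
    for z in(.063,.073,.083,.093):
        a=C+(np.r_[P108,.108]-C)*(C[2]-z)/(C[2]-.108);print(z,a[:2],watz(p,uv,z)[:2])
print("wing far end row 208:",[(z,watz(p,(315,208),z)[1].round(4)) for z in(.088,.098,.108)])
print("tip near face row 233:",[(z,watz(p,(315,233),z)[1].round(4)) for z in(.0886,.098,.108)])
# unit height from side cam: plate corners etc
hs=cv2.cvtColor(q["pixels"],cv2.COLOR_RGB2HSV);g=cv2.inRange(hs,(45,50,30),(90,255,255));M=np.zeros_like(g);M[185:260,285:370]=g[185:260,285:370]
n,l,st,ce=cv2.connectedComponentsWithStats(M);print("side green",[(c.round(1),s[4]) for c,s in zip(ce[1:],st[1:])])
hs=cv2.cvtColor(t["pixels"],cv2.COLOR_RGB2HSV);g=cv2.inRange(hs,(45,40,30),(90,255,255));M=np.zeros_like(g);M[180:256,275:372]=g[180:256,275:372]
n,l,st,ce=cv2.connectedComponentsWithStats(M);print("top green",[(c.round(1),s[4],atz(t,c,.083)) for c,s in zip(ce[1:],st[1:])])
for X in([.5594,-.0514,.083],[.5028,-.0304,.083]):print(proj(t,X),proj(q,X))
E
```

```text
[[ 0.9968 -0.0763 -0.0234  0.5366]
 [-0.0798 -0.9555 -0.284   0.0326]
 [-0.0007  0.285  -0.9585  0.2789]
 [ 0.      0.      0.      1.    ]]
0.063 [ 0.5633 -0.0636] [ 0.4967 -0.0423]
0.073 [ 0.5624 -0.0609] [ 0.4986 -0.0388]
0.083 [ 0.5616 -0.0582] [ 0.5004 -0.0354]
0.093 [ 0.5607 -0.0555] [ 0.5023 -0.0319]
0.063 [ 0.4987 -0.0396] [ 0.5651 -0.0671]
0.073 [ 0.4996 -0.0376] [ 0.5638 -0.0625]
0.083 [ 0.5005 -0.0355] [ 0.5625 -0.0579]
0.093 [ 0.5014 -0.0335] [ 0.5611 -0.0533]
wing far end row 208: [(0.088, np.float64(-0.0302)), (0.098, np.float64(-0.0269)), (0.108, np.float64(-0.0236))]
tip near face row 233: [(0.0886, np.float64(-0.0475)), (0.098, np.float64(-0.0435)), (0.108, np.float64(-0.0393))]
side green [(array([339.3, 248. ]), np.int32(7))]
top green []
[351.6748 217.5676] [334.9661 198.3607]
[343.7173 238.5209] [354.0253 203.3501]
```

>>> {"name": "arm_command", "arguments": {"steps": [{"slide": [0, 0, 0], "rot": [0, 0, 0], "grip": 0.35}, {"slide": [0, 0, 0], "rot": [0, 0, 0], "grip": 0.35}, {"slide": [0, 0, 0], "rot": [0, 0, 0], "grip": 0.35}, {"slide": [0, 0, -0.002], "rot": [0, 0, 0], "grip": 0.35}, {"slide": [0, 0, -0.002], "rot": [0, 0, 0], "grip": 0.35}, {"slide": [0, 0, -0.002], "rot": [0, 0, 0], "grip": 0.35}, {"slide": [0, 0, -0.002], "rot": [0, 0, 0], "grip": 0.35}, {"slide": [0, 0, 0], "rot": [0, 0, 0], "grip": 0.35}]}}

```text
time: 9.3
ee_pos: [0.531, -0.0454, 0.0799]
eef_rot: [0.735, 0.679, -0.0, -0.0]
ft_force: [0.3, -0.9, -1.1]
width: 0.0307
grip_force: 0.0
```

>>> {"name": "arm_command", "arguments": {"steps": [{"slide": [0, 0, -0.003], "rot": [0, 0, 0], "grip": 0.35}, {"slide": [0, 0, -0.003], "rot": [0, 0, 0], "grip": 0.35}, {"slide": [0, 0, -0.003], "rot": [0, 0, 0], "grip": 0.35}, {"slide": [0, 0, -0.002], "rot": [0, 0, 0], "grip": 0.35}, {"slide": [0, 0, 0], "rot": [0, 0, 0], "grip": 0.0}, {"slide": [0, 0, 0], "rot": [0, 0, 0], "grip": 0.0}, {"slide": [0, 0, 0], "rot": [0, 0, 0], "grip": 0.0}, {"slide": [0, 0, 0], "rot": [0, 0, 0], "grip": 0.0}]}}

```text
time: 10.3
ee_pos: [0.5313, -0.0454, 0.0692]
eef_rot: [0.735, 0.679, 0.0, 0.0]
ft_force: [1.1, 0.5, 0.2]
width: 0.0098
grip_force: 25.0
```

>>> {"name": "arm_command", "arguments": {"steps": [{"slide": [0, 0, 0], "rot": [0, 0, 10], "grip": 0.0}, {"slide": [0, 0, 0], "rot": [0, 0, 10], "grip": 0.0}, {"slide": [0, 0, 0], "rot": [0, 0, 10], "grip": 0.0}, {"slide": [0, 0, 0], "rot": [0, 0, 10], "grip": 0.0}, {"slide": [0, 0, 0], "rot": [0, 0, 10], "grip": 0.0}, {"slide": [0, 0, 0], "rot": [0, 0, 10], "grip": 0.0}, {"slide": [0, 0, 0], "rot": [0, 0, 10], "grip": 0.0}, {"slide": [0, 0, 0], "rot": [0, 0, 5], "grip": 0.0}]}}

```text
time: 11.3
ee_pos: [0.5306, -0.0459, 0.0692]
eef_rot: [0.168, 0.986, -0.0, -0.001]
ft_force: [-2.3, -0.7, 4.2]
width: 0.0098
grip_force: 25.0
```

```bash
python3 -c "
from h import *
heads();s=sensors.read_state();print(s['torque'],s['grip_force'])"
```

```text
ee [ 0.5306 -0.0459  0.0692] close heading 70.7 t 11.3 j [ 0.83  0.41 -0.99  1.81  0.38  1.13  0.95] f [-2.3 -0.7  4.2] w 0.0098
[-0.15129868  0.44677505 -0.18726962] 25.04571408033371
```

>>> {"name": "arm_command", "arguments": {"steps": [{"slide": [0, 0, 0], "rot": [0, 0, 0], "grip": 0.35}, {"slide": [0, 0, 0], "rot": [0, 0, 0], "grip": 0.35}, {"slide": [0, 0, 0.03], "rot": [0, 0, 0], "grip": 0.35}, {"slide": [0, 0, 0.03], "rot": [0, 0, -10], "grip": 0.35}, {"slide": [0.014, 0.04, 0], "rot": [0, 0, -10], "grip": 0.35}, {"slide": [0.014, 0.04, 0], "rot": [0, 0, -10], "grip": 0.35}, {"slide": [0.014, 0.04, 0], "rot": [0, 0, -10], "grip": 0.35}, {"slide": [0.014, 0.038, 0], "rot": [0, 0, -10], "grip": 0.35}]}}

```text
time: 12.3
ee_pos: [0.5875, 0.1141, 0.129]
eef_rot: [0.573, 0.819, 0.0, 0.0]
ft_force: [-0.1, 0.4, 0.5]
width: 0.0305
grip_force: 0.0
```

```bash
python3 - <<'E'
from h import *
heads();p=eyes.camera("wrist");print(np.array(p["pose"])[:3,3])
cy=lambda x,y,z,w:ortho(p,x-w,x+w,y-w,y+w,z,.5)
a=cy(.531,-.045,.108,.024);M=(a.max(2)<75).astype(np.uint8)
n,l,st,ce=cv2.connectedComponentsWithStats(M);k=1+np.argmax(st[1:,4]);r=cv2.minAreaRect(cv2.findNonZero((l==k).astype(np.uint8)));print("right wing",r,st[k])
E
```

```text
ee [0.5875 0.1141 0.129 ] close heading 20.0 t 12.3 j [ 0.4   0.45 -0.86  1.58  0.35  1.27 -0.17] f [-0.1  0.4  0.5] w 0.0305
[0.55995614 0.18760551 0.31961478]
right wing ((48.0, 48.0), (96.0, 96.0), 90.0) [   0    0   97   97 9077]
```

>>> {"name": "arm_command", "arguments": {"steps": [{"slide": [-0.001, -0.002, 0], "rot": [0, 0, -10], "grip": 0.35}, {"slide": [0, 0, 0], "rot": [0, 0, -10], "grip": 0.35}, {"slide": [0, 0, -0.01], "rot": [0, 0, -8], "grip": 0.35}, {"slide": [0, 0, -0.025], "rot": [0, 0, 0], "grip": 0.35}, {"slide": [0, 0, -0.018], "rot": [0, 0, 0], "grip": 0.35}, {"slide": [0, 0, -0.007], "rot": [0, 0, 0], "grip": 0.35}, {"slide": [0, 0, 0], "rot": [0, 0, 0], "grip": 0.0}, {"slide": [0, 0, 0], "rot": [0, 0, 0], "grip": 0.0}]}}

```text
time: 13.35
ee_pos: [0.5866, 0.1108, 0.0698]
eef_rot: [0.752, 0.659, 0.001, 0.0]
ft_force: [-0.4, -0.0, -0.6]
width: 0.0179
grip_force: 0.0
```

>>> {"name": "arm_command", "arguments": {"steps": [{"slide": [0, 0, 0], "rot": [0, 0, 0], "grip": 0.0}, {"slide": [0, 0, 0], "rot": [0, 0, 0], "grip": 0.0}, {"slide": [0, 0, 0], "rot": [0, 0, 10], "grip": 0.0}, {"slide": [0, 0, 0], "rot": [0, 0, 10], "grip": 0.0}, {"slide": [0, 0, 0], "rot": [0, 0, 10], "grip": 0.0}, {"slide": [0, 0, 0], "rot": [0, 0, 10], "grip": 0.0}, {"slide": [0, 0, 0], "rot": [0, 0, 10], "grip": 0.0}, {"slide": [0, 0, 0], "rot": [0, 0, 10], "grip": 0.0}]}}

```text
time: 14.35
ee_pos: [0.5878, 0.1113, 0.0699]
eef_rot: [0.319, 0.948, 0.001, 0.001]
ft_force: [6.6, 2.7, -2.0]
width: 0.0099
grip_force: 25.0
```

>>> {"name": "arm_command", "arguments": {"steps": [{"slide": [0, 0, 0], "rot": [0, 0, 9], "grip": 0.0}, {"slide": [0, 0, 0], "rot": [0, 0, 9], "grip": 0.0}, {"slide": [0, 0, 0], "rot": [0, 0, 0], "grip": 0.0}, {"slide": [0, 0, 0], "rot": [0, 0, 0], "grip": 0.35}, {"slide": [0, 0, 0], "rot": [0, 0, 0], "grip": 0.35}, {"slide": [0, 0, 0.04], "rot": [0, 0, 0], "grip": 0.35}, {"slide": [-0.02, -0.05, 0.04], "rot": [0, 0, -10], "grip": 0.35}, {"slide": [-0.02, -0.05, 0.04], "rot": [0, 0, -10], "grip": 0.35}]}}

```text
time: 15.35
ee_pos: [0.548, 0.0167, 0.1844]
eef_rot: [0.34, 0.94, 0.0, -0.0]
ft_force: [1.0, -2.4, 1.3]
width: 0.0304
grip_force: 0.0
```

>>> {"name": "arm_command", "arguments": {"steps": [{"slide": [0, 0, 0.02], "rot": [0, 0, -10], "grip": 0.5}, {"slide": [0, 0, 0.02], "rot": [0, 0, -10], "grip": 0.5}, {"slide": [0, -0.02, 0], "rot": [0, 0, -10], "grip": 0.5}, {"slide": [0, -0.02, 0], "rot": [0, 0, -10], "grip": 0.5}, {"slide": [0, -0.02, 0], "rot": [0, 0, -10], "grip": 0.5}, {"slide": [0, 0, 0], "rot": [0, 0, -10], "grip": 0.5}, {"slide": [0, 0, 0], "rot": [0, 0, -10], "grip": 0.5}, {"slide": [0, 0, 0], "rot": [0, 0, 0], "grip": 0.5}]}}

```text
time: 16.35
ee_pos: [0.5486, -0.0425, 0.2236]
eef_rot: [0.817, 0.577, -0.0, 0.0]
ft_force: [-0.1, 0.2, 0.8]
width: 0.0433
grip_force: 0.0
```

```bash
python3 - <<'E'
from h import *
heads();p=eyes.camera("wrist");print(np.array(p["pose"])[:3,3])
for c,z,w in(((.5306,-.0455),.108,.023),((.587,.112),.108,.023),((.559,.033),.113,.045)):
    a=ortho(p,c[0]-w,c[0]+w,c[1]-w,c[1]+w,z,.5);M=(a.max(2)<75).astype(np.uint8)
    n,l,st,ce=cv2.connectedComponentsWithStats(M)
    for k in np.argsort(-st[1:,4])[:2]+1:
        r=cv2.minAreaRect(cv2.findNonZero((l==k).astype(np.uint8)));bp=cv2.boxPoints(r);e=bp[1]-bp[0];f=bp[2]-bp[1]
        e=e if e@e>f@f else f
        print("c",c[0]+w-r[0][1]*.0005,c[1]+w-r[0][0]*.0005,"mm",np.array(r[1])/2,"heading",np.degrees(np.arctan2(-e[0],-e[1]))%180,st[k,4])
E
```

```text
ee [ 0.5486 -0.0425  0.2236] close heading -19.5 t 16.35 j [ 0.72  0.25 -0.84  1.58  0.19  1.4  -0.48] f [-0.1  0.2  0.8] w 0.0433
[0.57388787 0.03138154 0.41409433]
c 0.5306530014038086 -0.04485235786437988 mm [12.23553085 34.63113785] heading 160.25316 1407
c 0.5293114849090576 -0.06229210662841797 mm [ 3.40921998 47.12216949] heading 160.75047 499
c 0.5846481895446777 0.10896492958068849 mm [12.14174175 34.54174805] heading 160.34618 1424
c 0.5892036151885987 0.12907304573059084 mm [ 3.43243241 44.90540695] heading 161.07535 506
c 0.557993507385254 0.03201342010498047 mm [70.85823822 10.92364311] heading 70.801155 2567
c 0.5190619354248047 0.06598495388031006 mm [26.25543404  2.85058999] heading 71.146835 190
```

>>> {"name": "arm_command", "arguments": {"steps": [{"slide": [0.005, 0.038, 0], "rot": [0, 0, 0], "grip": 0.5}, {"slide": [0.0054, 0.0375, -0.03], "rot": [0, 0, 0], "grip": 0.5}, {"slide": [0, 0, -0.05], "rot": [0, 0, 0], "grip": 0.5}, {"slide": [0, 0, -0.04], "rot": [0, 0, 0], "grip": 0.5}, {"slide": [0, 0, -0.025], "rot": [0, 0, 0], "grip": 0.5}, {"slide": [0, 0, -0.01], "rot": [0, 0, 0], "grip": 0.5}, {"slide": [0, 0, -0.004], "rot": [0, 0, 0], "grip": 0.5}, {"slide": [0, 0, 0], "rot": [0, 0, 0], "grip": 0.5}]}}

```text
time: 17.4
ee_pos: [0.5597, 0.033, 0.0654]
eef_rot: [0.817, 0.577, 0.0, 0.0]
ft_force: [0.5, -0.4, -0.4]
width: 0.0433
grip_force: 0.0
```

>>> {"name": "arm_command", "arguments": {"steps": [{"slide": [0, 0, 0], "rot": [0, 0, 0], "grip": 0.0}, {"slide": [0, 0, 0], "rot": [0, 0, 0], "grip": 0.0}, {"slide": [0, 0, 0], "rot": [0, 0, 0], "grip": 0.0}, {"slide": [0, 0, 0], "rot": [0, 0, 0], "grip": 0.0}, {"slide": [0, 0, 0], "rot": [0, 0, 0], "grip": 0.0}, {"slide": [0, 0, 0], "rot": [0, 0, 0], "grip": 0.0}, {"slide": [0, 0, 0.005], "rot": [0, 0, 0], "grip": 0.0}, {"slide": [0, 0, 0.005], "rot": [0, 0, 0], "grip": 0.0}], "newtons": 45}}

```text
time: 18.4
ee_pos: [0.5588, 0.0328, 0.0746]
eef_rot: [0.817, 0.577, -0.0, -0.0]
ft_force: [-0.3, -0.5, -3.9]
width: 0.0088
grip_force: 45.0
```

>>> {"name": "arm_command", "arguments": {"steps": [{"slide": [0, 0, 0.005], "rot": [0, 0, 0], "grip": 0.0}, {"slide": [0, 0, 0.008], "rot": [0, 0, 0], "grip": 0.0}, {"slide": [0, 0, 0.01], "rot": [0, 0, 0], "grip": 0.0}, {"slide": [0, 0, 0.01], "rot": [0, 0, 0], "grip": 0.0}, {"slide": [0, 0, 0.01], "rot": [0, 0, 0], "grip": 0.0}, {"slide": [0, 0, 0.015], "rot": [0, 0, 0], "grip": 0.0}, {"slide": [0, 0, 0.015], "rot": [0, 0, 0], "grip": 0.0}, {"slide": [0, 0, 0.01], "rot": [0, 0, 0], "grip": 0.0}]}}

```text
time: 19.4
ee_pos: [0.5596, 0.033, 0.1589]
eef_rot: [0.817, 0.577, 0.0, 0.0]
ft_force: [0.4, 0.6, -2.8]
width: 0.0085
grip_force: 45.0
```

```bash
python3 - <<'E'
from h import *
heads();p=eyes.camera("wrist");q=eyes.camera("side");t=eyes.camera("top");s=sensors.read_state();print(s["torque"],s["grip_force"])
save(p,"wc");save(q,"sc")
for n in("cover","backup_unit","pack"):print(n,[(np.round(d["bbox"]).tolist(),round(d["conf"],2)) for d in eyes.look_for(n,q)[:2]])
hs=cv2.cvtColor(p["pixels"],cv2.COLOR_RGB2HSV);g=cv2.inRange(hs,(45,60,40),(90,255,255))
n,l,st,ce=cv2.connectedComponentsWithStats(g)
print([(c.round(1),s[4]) for c,s in zip(ce[1:],st[1:]) if s[4]>8])
E
```

```text
ee [0.5596 0.033  0.1589] close heading -19.5 t 19.4 j [ 0.58  0.33 -0.87  1.65  0.26  1.28 -0.67] f [ 0.4  0.6 -2.8] w 0.0085
[ 0.01432301 -0.10398997 -0.02596387] 44.996498823165894
cover [([289.0, 158.0, 367.0, 207.0], 0.7)]
backup_unit [([281.0, 199.0, 375.0, 267.0], 0.61)]
pack [([346.0, 178.0, 368.0, 198.0], 0.57), ([236.0, 240.0, 261.0, 268.0], 0.17)]
[(array([372.1, 101.3]), np.int32(90)), (array([253.4, 101.7]), np.int32(81))]
```

>>> {"name": "arm_command", "arguments": {"steps": [{"slide": [0.005, 0.02, 0], "rot": [0, 0, -7], "grip": 0.0}, {"slide": [0.007, 0.035, 0], "rot": [0, 0, -9], "grip": 0.0}, {"slide": [0.007, 0.037, 0], "rot": [0, 0, -9], "grip": 0.0}, {"slide": [0.007, 0.037, 0], "rot": [0, 0, -9], "grip": 0.0}, {"slide": [0.007, 0.037, 0], "rot": [0, 0, -9], "grip": 0.0}, {"slide": [0.007, 0.037, 0], "rot": [0, 0, -9], "grip": 0.0}, {"slide": [0.006, 0.035, 0], "rot": [0, 0, -9], "grip": 0.0}, {"slide": [0.004, 0.028, 0], "rot": [0, 0, -9], "grip": 0.0}]}}

```text
time: 20.7
ee_pos: [0.6088, 0.3005, 0.1565]
eef_rot: [1.0, 0.002, -0.001, 0.0]
ft_force: [-0.1, 0.1, -4.5]
width: 0.0084
grip_force: 45.0
```

```bash
python3 - <<'E'
from h import *
heads();p=eyes.camera("wrist");q=eyes.camera("side");t=eyes.camera("top");s=sensors.read_state();print(s["grip_force"])
save(p,"wd");save(q,"sd");save(t,"td")
for n in("cover",):print(n,[(np.round(d["bbox"]).tolist(),round(d["conf"],2)) for d in eyes.look_for(n,q)[:2]])
P=t["pixels"].astype(int);
w,ht=400,250
im=np.hstack([t["pixels"][120:280,150:400],q["pixels"][150:310,150:400]])[:,:,::-1]
cv2.imwrite("pics/d.png",cv2.resize(im,None,fx=1.6,fy=1.6))
hs=cv2.cvtColor(p["pixels"],cv2.COLOR_RGB2HSV);g=cv2.inRange(hs,(45,60,40),(90,255,255))
n,l,st,ce=cv2.connectedComponentsWithStats(g)
print([(c.round(1),s[4]) for c,s in zip(ce[1:],st[1:]) if s[4]>8])
E
```

```text
ee [0.6088 0.3005 0.1565] close heading -89.8 t 20.7 j [-0.08  0.56 -0.66  1.32  0.34  1.38 -2.3 ] f [-0.1  0.1 -4.5] w 0.0084
44.99739110469818
cover [([225.0, 212.0, 340.0, 260.0], 0.84), ([321.0, 227.0, 327.0, 240.0], 0.21)]
[(array([372.2, 101.3]), np.int32(91)), (array([253.3, 101.9]), np.int32(87))]
```

>>> {"name": "arm_command", "arguments": {"steps": [{"slide": [0, 0, -0.03], "rot": [0, 0, 0], "grip": 0.0}, {"slide": [0, 0, -0.04], "rot": [0, 0, 0], "grip": 0.0}, {"slide": [0, 0, -0.035], "rot": [0, 0, 0], "grip": 0.0}, {"slide": [0, 0, -0.025], "rot": [0, 0, 0], "grip": 0.0}, {"slide": [0, 0, -0.012], "rot": [0, 0, 0], "grip": 0.0}, {"slide": [0, 0, -0.006], "rot": [0, 0, 0], "grip": 0.0}, {"slide": [0, 0, -0.003], "rot": [0, 0, 0], "grip": 0.0}, {"slide": [0, 0, -0.001], "rot": [0, 0, 0], "grip": 0.0}]}}

```text
time: 21.9
ee_pos: [0.6097, 0.2991, 0.0063]
eef_rot: [1.0, 0.004, 0.0, -0.0]
ft_force: [0.2, 0.3, -3.5]
width: 0.008
grip_force: 45.0
```

>>> {"name": "arm_command", "arguments": {"steps": [{"slide": [0, 0, -0.001], "rot": [0, 0, 0], "grip": 0.0}, {"slide": [0, 0, -0.001], "rot": [0, 0, 0], "grip": 0.0}, {"slide": [0, 0, -0.001], "rot": [0, 0, 0], "grip": 0.0}, {"slide": [0, 0, 0], "rot": [0, 0, 0], "grip": 0.0}, {"slide": [0, 0, 0], "rot": [0, 0, 0], "grip": 0.0}, {"slide": [0, 0, 0], "rot": [0, 0, 0], "grip": 0.0}, {"slide": [0, 0, 0], "rot": [0, 0, 0], "grip": 0.0}, {"slide": [0, 0, 0], "rot": [0, 0, 0], "grip": 0.0}]}}

```text
time: 22.9
ee_pos: [0.6095, 0.2991, 0.004]
eef_rot: [1.0, 0.004, 0.0, 0.0]
ft_force: [-4.1, -3.1, 6.7]
width: 0.0083
grip_force: 45.0
```

>>> {"name": "arm_command", "arguments": {"steps": [{"slide": [0, 0, 0], "rot": [0, 0, 0], "grip": 0.5}, {"slide": [0, 0, 0], "rot": [0, 0, 0], "grip": 0.5}, {"slide": [0, 0, 0], "rot": [0, 0, 0], "grip": 0.5}, {"slide": [0, 0, 0], "rot": [0, 0, 0], "grip": 0.5}, {"slide": [0, 0, 0.03], "rot": [0, 0, 0], "grip": 0.5}, {"slide": [0, 0, 0.06], "rot": [0, 0, 8], "grip": 0.5}, {"slide": [0, -0.02, 0.06], "rot": [0, 0, 10], "grip": 0.5}, {"slide": [-0.01, -0.04, 0.04], "rot": [0, 0, 10], "grip": 0.5}]}}

```text
time: 23.9
ee_pos: [0.5994, 0.2405, 0.1948]
eef_rot: [0.968, 0.25, 0.001, -0.001]
ft_force: [0.3, -0.8, 0.7]
width: 0.0434
grip_force: 0.0
```

>>> {"name": "arm_command", "arguments": {"steps": [{"slide": [-0.01, -0.05, 0.03], "rot": [0, 0, 10], "grip": 0.5}, {"slide": [-0.01, -0.05, 0.02], "rot": [0, 0, 10], "grip": 0.5}, {"slide": [-0.01, -0.06, 0], "rot": [0, 0, 10], "grip": 0.5}, {"slide": [-0.01, -0.06, 0], "rot": [0, 0, 10], "grip": 0.5}, {"slide": [-0.01, -0.06, 0], "rot": [0, 0, 10], "grip": 0.5}, {"slide": [0, 0, 0], "rot": [0, 0, 0], "grip": 0.5}, {"slide": [0, 0, 0], "rot": [0, 0, 0], "grip": 0.5}, {"slide": [0, 0, 0], "rot": [0, 0, 0], "grip": 0.5}]}}

```text
time: 24.9
ee_pos: [0.5515, -0.0294, 0.2421]
eef_rot: [0.783, 0.622, 0.0, -0.0]
ft_force: [0.2, -0.0, -0.0]
width: 0.0429
grip_force: 0.0
```

```bash
python3 - <<'E'
from h import *
heads();p=eyes.camera("wrist");t=eyes.camera("top");q=eyes.camera("side");print(np.array(p["pose"])[:3,3])
save(p,"we");save(t,"te")
for n,im in(("top",t),("side",q)):print(n,[(np.round(d["bbox"]).tolist(),round(d["conf"],2)) for d in eyes.look_for("cover",im)[:2]])
w=ortho(p,.43,.69,-.13,.17,.08,.75)[:,:,::-1]
o=np.hstack([w,cv2.resize(t["pixels"][120:270,150:460,::-1],(400,347*150//150))[:w.shape[0]]]) if w.shape[0]<=347 else w
cv2.imwrite("pics/e.png",o);print(o.shape,w.shape)
# collar outline by brightness at z=.08
P=t["pixels"].astype(int);M=np.zeros(P.shape[:2],np.uint8);M[180:256,275:372]=(P.min(2)>140)[180:256,275:372]
n,l,st,ce=cv2.connectedComponentsWithStats(M)
for k in range(1,n):
    if st[k,4]>200: print(st[k],rect(t,(l==k).astype(np.uint8),.08))
E
```

```text
ee [ 0.5515 -0.0294  0.2421] close heading -13.1 t 24.9 j [ 0.72  0.25 -0.88  1.55  0.19  1.44 -0.4 ] f [ 0.2 -0.  -0. ] w 0.0429
[0.56833357 0.04671036 0.43272614]
top [([208.0, 162.0, 249.0, 239.0], 0.77)]
side [([232.0, 273.0, 338.0, 321.0], 0.56), ([344.0, 177.0, 370.0, 201.0], 0.34)]
(347, 801, 3) (347, 401, 3)
[275 180  13  34 230] ((615.0947875976562, 141.12071228027344), (90.1341781616211, 32.843353271484375), 1.0312418937683105)
[282 189  31  35 251] ((585.2422485351562, 97.16279602050781), (59.697105407714844, 90.25267028808594), 71.07782745361328)
[275 230  43  26 644] ((490.6590270996094, 98.52244567871094), (67.38751983642578, 113.92919921875), 0.7077393531799316)
```

View pics/e.png

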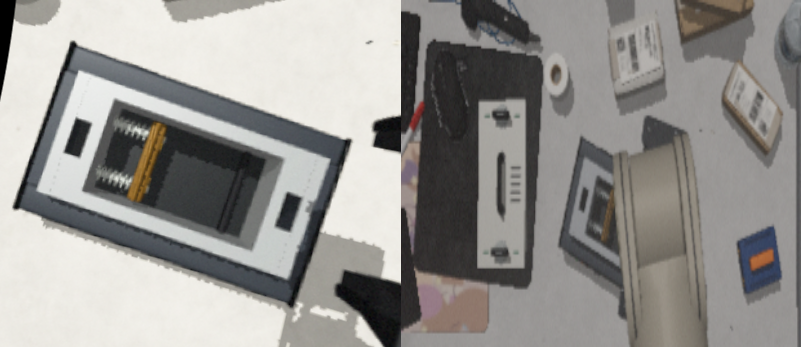

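>>> {"name": "arm_command", "arguments": {"steps": [{"slide": [0, -0.03, 0], "rot": [0, 0, 4], "grip": 0.5}, {"slide": [-0.003, -0.04, 0], "rot": [0, 0, 4], "grip": 0.5}, {"slide": [-0.003, -0.045, 0], "rot": [0, 0, 4], "grip": 0.5}, {"slide": [-0.003, -0.045, 0], "rot": [0, 0, 4], "grip": 0.5}, {"slide": [-0.003, -0.045, 0], "rot": [0, 0, 4], "grip": 0.5}, {"slide": [-0.003, -0.04, -0.01], "rot": [0, 0, 4], "grip": 0.5}, {"slide": [-0.003, -0.025, -0.01], "rot": [0, 0, 4], "grip": 0.5}, {"slide": [0, 0, 0], "rot": [0, 0, 0], "grip": 0.5}]}}

```text
time: 26.15
ee_pos: [0.5323, -0.3032, 0.2206]
eef_rot: [0.611, 0.791, -0.0, -0.001]
ft_force: [0.6, 0.6, 0.3]
width: 0.0438
grip_force: 0.0
```

```bash
cat > m.py <<'E'
from h import *
def orect(p,mask,c,w,z,mm=.5,near=None):
    a=ortho(p,c[0]-w,c[0]+w,c[1]-w,c[1]+w,z,mm);M=mask(a).astype(np.uint8)
    n,l,st,ce=cv2.connectedComponentsWithStats(M);k=1+np.argmax(st[1:,4])
    r=cv2.minAreaRect(cv2.findNonZero((l==k).astype(np.uint8)));bp=cv2.boxPoints(r);e=bp[1]-bp[0];f=bp[2]-bp[1]
    e=e if e@e>f@f else f
    print("c",np.round([c[0]+w-r[0][1]*mm/1000,c[1]+w-r[0][0]*mm/1000],4),"mm",np.sort(np.array(r[1])*mm).round(1),"long axis heading",round(np.degrees(np.arctan2(-e[0],-e[1]))%180,1),st[k,4])
hsv=lambda a:cv2.cvtColor(a,cv2.COLOR_RGB2HSV)
orange=lambda a:cv2.inRange(hsv(a),(3,150,90),(16,255,255))>0
blue=lambda a:cv2.inRange(hsv(a),(100,90,30),(130,255,255))>0
E
python3 - <<'E'
from m import *
heads();p=eyes.camera("wrist");t=eyes.camera("top");print(np.array(p["pose"])[:3,3])
orect(p,orange,(.524,-.263),.06,.060);orect(p,blue,(.524,-.263),.07,.040)
orect(p,lambda a:orange(a)|blue(a),(.524,-.263),.07,.040)
P=t["pixels"].astype(int);M=np.zeros(P.shape[:2],np.uint8);M[180:256,275:372]=(P.min(2)>140)[180:256,275:372]
h=M;n,l,st,ce=cv2.connectedComponentsWithStats(M)
for k in range(1,n):
    if st[k,4]>200: print(st[k],rect(t,(l==k).astype(np.uint8),.08))
E
```

```text
ee [ 0.5323 -0.3032  0.2206] close heading 14.6 t 26.15 j [ 1.05  0.4  -0.8   1.42  0.29  1.44  0.5 ] f [0.6 0.6 0.3] w 0.0438
[ 0.5121737  -0.22765025  0.41130937]
c [ 0.5208 -0.2648] mm [16.3 49.5] long axis heading 104.5 1258
c [ 0.5207 -0.265 ] mm [64.3 77.5] long axis heading 104.6 15611
c [ 0.5207 -0.265 ] mm [64.3 77.5] long axis heading 104.6 15611
[275 180  13  34 230] ((615.0947875976562, 141.12071228027344), (90.1341781616211, 32.843353271484375), 1.0312418937683105)
[ 295  180   77   33 1105] ((617.6976928710938, -0.15111541748046875), (86.962158203125, 206.8544158935547), 0.4775320291519165)
[282 189  78  43 522] ((562.3912353515625, 33.99772644042969), (195.601318359375, 91.09700775146484), 70.53340148925781)
[359 222  13  34 250] ((503.56597900390625, -87.78116607666016), (88.86016845703125, 32.210994720458984), 0.24385595321655273)
[275 230  61  26 708] ((462.1352233886719, 85.81752014160156), (175.8524627685547, 62.09757614135742), 68.17543029785156)
```

>>> {"name": "arm_command", "arguments": {"steps": [{"slide": [-0.0108, 0.0387, -0.02], "rot": [0, 0, 0], "grip": 0.5}, {"slide": [0, 0, -0.05], "rot": [0, 0, 0], "grip": 0.5}, {"slide": [0, 0, -0.05], "rot": [0, 0, 0], "grip": 0.5}, {"slide": [0, 0, -0.045], "rot": [0, 0, 0], "grip": 0.5}, {"slide": [0, 0, -0.022], "rot": [0, 0, 0], "grip": 0.5}, {"slide": [0, 0, -0.008], "rot": [0, 0, 0], "grip": 0.5}, {"slide": [0, 0, -0.003], "rot": [0, 0, 0], "grip": 0.5}, {"slide": [0, 0, 0], "rot": [0, 0, 0], "grip": 0.0}], "newtons": 45}}

```text
time: 27.25
ee_pos: [0.5234, -0.2628, 0.0252]
eef_rot: [0.61, 0.792, 0.0, 0.001]
ft_force: [-0.1, 0.0, 0.3]
width: 0.0394
grip_force: 0.0
```

>>> {"name": "arm_command", "arguments": {"steps": [{"slide": [0, 0, 0], "rot": [0, 0, 0], "grip": 0.0}, {"slide": [0, 0, 0], "rot": [0, 0, 0], "grip": 0.0}, {"slide": [0, 0, 0], "rot": [0, 0, 0], "grip": 0.0}, {"slide": [0, 0, 0], "rot": [0, 0, 0], "grip": 0.0}, {"slide": [0, 0, 0], "rot": [0, 0, 0], "grip": 0.0}, {"slide": [0, 0, 0.005], "rot": [0, 0, 0], "grip": 0.0}, {"slide": [0, 0, 0.01], "rot": [0, 0, 0], "grip": 0.0}, {"slide": [0, 0, 0.01], "rot": [0, 0, 0], "grip": 0.0}]}}

```text
time: 28.25
ee_pos: [0.5226, -0.2623, 0.0495]
eef_rot: [0.61, 0.792, 0.0, -0.0]
ft_force: [0.5, -0.5, -5.9]
width: 0.0154
grip_force: 45.0
```

>>> {"name": "arm_command", "arguments": {"steps": [{"slide": [0, 0, 0.045], "rot": [0, 0, 0], "grip": 0.0}, {"slide": [0, 0.02, 0.045], "rot": [0, 0, -4], "grip": 0.0}, {"slide": [0.005, 0.045, 0.02], "rot": [0, 0, -5], "grip": 0.0}, {"slide": [0.005, 0.045, 0], "rot": [0, 0, -5], "grip": 0.0}, {"slide": [0.005, 0.045, 0], "rot": [0, 0, -5], "grip": 0.0}, {"slide": [0.005, 0.045, 0], "rot": [0, 0, -5], "grip": 0.0}, {"slide": [0.005, 0.045, 0], "rot": [0, 0, -5], "grip": 0.0}, {"slide": [0.005, 0.03, 0], "rot": [0, 0, -5], "grip": 0.0}]}}

```text
time: 29.25
ee_pos: [0.5525, 0.0154, 0.1598]
eef_rot: [0.815, 0.579, 0.001, 0.0]
ft_force: [0.5, -0.2, -5.0]
width: 0.0151
grip_force: 45.0
```

```bash
python3 - <<'E'
from m import *
heads();p=eyes.camera("wrist");t=eyes.camera("top");s=sensors.read_state();e=np.array(s["ee_pos"]);print(np.array(p["pose"])[:3,3],s["torque"])
zt=e[2]-.0245+.04
orect(p,lambda a:orange(a)|blue(a),e[:2],.08,zt);orect(p,orange,e[:2],.06,zt+.02)
white=lambda a:a.min(2)>120
for th in(110,140,170):orect(p,lambda a:a.min(2)>th,(.559,.033),.125,.08)
save(p,"wf");save(t,"tf")
hs=hsv(p["pixels"]);g=cv2.inRange(hs,(8,100,60),(28,255,255));M=np.zeros_like(g);
a=ortho(p,.45,.68,-.1,.17,.058);m=cv2.inRange(hsv(a),(8,90,60),(28,255,220));n,l,st,ce=cv2.connectedComponentsWithStats(m)
print([(st[k].tolist(),(.68-ce[k][1]/1000,.17-ce[k][0]/1000)) for k in range(1,n) if st[k,4]>60])
E
```

```text
ee [0.5525 0.0154 0.1598] close heading -19.2 t 29.25 j [ 0.62  0.31 -0.86  1.67  0.24  1.28 -0.62] f [ 0.5 -0.2 -5. ] w 0.0151
[0.57719203 0.0892412  0.35040575] [ 0.05580317 -0.09711169  0.00336139]
c [0.5551 0.0266] mm [64.9 66. ] long axis heading 70.9 12265
c [0.5544 0.024 ] mm [16.1 37.8] long axis heading 71.6 2300
c [0.617  0.0332] mm [134.  249.5] long axis heading 90.0 58456
c [0.6178 0.0332] mm [132.5 249.5] long axis heading 90.0 57897
c [0.6185 0.0332] mm [131.  249.5] long axis heading 90.0 53831
[([91, 79, 33, 64, 944], (np.float64(0.5695794491525424), np.float64(0.06309745762711866))), ([142, 89, 14, 18, 145], (np.float64(0.5823862068965517), np.float64(0.0217586206896552))), ([238, 110, 32, 11, 225], (np.float64(0.5651600000000001), np.float64(-0.08277333333333334))), ([168, 124, 75, 48, 1824], (np.float64(0.5327850877192983), np.float64(-0.03756085526315789))), ([125, 140, 11, 21, 140], (np.float64(0.5305214285714286), np.float64(0.039871428571428585))), ([209, 192, 61, 31, 422], (np.float64(0.472872037914692), np.float64(-0.06907582938388623)))]
```

>>> {"name": "arm_command", "arguments": {"steps": [{"slide": [-0.0007, -0.0018, -0.02], "rot": [0, 0, 0], "grip": 0.0}, {"slide": [0, 0, -0.025], "rot": [0, 0, 0], "grip": 0.0}, {"slide": [0, 0, -0.015], "rot": [0, 0, 0], "grip": 0.0}, {"slide": [0, 0, -0.01], "rot": [0, 0, 0], "grip": 0.0}, {"slide": [0, 0, -0.01], "rot": [0, 0, 0], "grip": 0.0}, {"slide": [0, 0, -0.008], "rot": [0, 0, 0], "grip": 0.0}, {"slide": [0, 0, -0.007], "rot": [0, 0, 0], "grip": 0.0}, {"slide": [0, 0, 0], "rot": [0, 0, 0], "grip": 0.0}]}}

```text
time: 30.35
ee_pos: [0.5516, 0.0107, 0.0636]
eef_rot: [0.815, 0.579, -0.0, -0.0]
ft_force: [0.4, 0.4, -4.9]
width: 0.015
grip_force: 45.0
```

```bash
cat > u.py <<'E'
from m import *
def unit():
    s=sensors.read_state();e=np.array(s["ee_pos"]);d=e[:2]-[.559,.0326];a=np.radians(-19.3);x=np.array([np.cos(a),np.sin(a)]);y=np.array([-x[1],x[0]])
    print("TCP in unit mm",(d@x*1000).round(1),(d@y*1000).round(1),"underside z",round(e[2]*1000-24.5,1),"f unit",(np.array(s["ft_force"])[:2]@x).round(1),(np.array(s["ft_force"])[:2]@y).round(1),s["ft_force"][2].round(1),np.round(s["torque"],2),s["width"])
E
python3 -c "
from u import *
heads();unit()"
```

```text
ee [0.5516 0.0107 0.0636] close heading -19.2 t 30.35 j [ 0.58  0.41 -0.82  1.77  0.33  1.11 -0.68] f [ 0.4  0.4 -4.9] w 0.015
TCP in unit mm 0.3 -23.1 underside z 39.1 f unit 0.2 0.5 -4.9 [ 0.04 -0.07  0.01] 0.01495854670037083
```

>>> {"name": "arm_command", "arguments": {"steps": [{"slide": [0, 0, -0.004], "rot": [0, 0, 0], "grip": 0.0}, {"slide": [0.0013, 0.0037, 0], "rot": [0, 0, 0], "grip": 0.0}, {"slide": [0.0013, 0.0037, 0], "rot": [0, 0, 0], "grip": 0.0}, {"slide": [0.0013, 0.0037, 0], "rot": [0, 0, 0], "grip": 0.0}, {"slide": [0.0013, 0.0037, 0], "rot": [0, 0, 0], "grip": 0.0}, {"slide": [0.0013, 0.0037, 0], "rot": [0, 0, 0], "grip": 0.0}, {"slide": [0.0012, 0.0035, 0], "rot": [0, 0, 0], "grip": 0.0}, {"slide": [0, 0, 0], "rot": [0, 0, 0], "grip": 0.0}], "newtons": 55}}

```text
time: 31.35
ee_pos: [0.5593, 0.0311, 0.06]
eef_rot: [0.815, 0.579, -0.001, 0.001]
ft_force: [-3.2, -7.5, -0.7]
width: 0.0151
grip_force: 55.0
```

```bash
python3 -c "
from u import *
heads();unit();p=eyes.camera('wrist');unit();eyes.camera('top');unit();save(p,'wg')
s=sensors.read_state();e=np.array(s['ee_pos'])
orect(p,lambda a:orange(a)|blue(a),e[:2],.08,e[2]-.0245+.04)"
```

```text
ee [0.5593 0.0311 0.06  ] close heading -19.2 t 31.35 j [ 0.54  0.43 -0.82  1.75  0.35  1.11 -0.73] f [-3.2 -7.5 -0.7] w 0.0151
TCP in unit mm 0.8 -1.4 underside z 35.5 f unit -0.5 -8.2 -0.7 [-1.71  0.82 -0.02] 0.015131380351354948
TCP in unit mm 0.8 -1.5 underside z 35.4 f unit -1.3 -7.7 -0.9 [-1.75  0.81  0.  ] 0.015195461207595946
TCP in unit mm 0.8 -1.6 underside z 35.4 f unit -1.0 -6.8 -1.0 [-1.71  0.82 -0.01] 0.01508351734103087
c [0.5614 0.0407] mm [62.7 64.6] long axis heading 160.7 11711
```

>>> {"name": "arm_command", "arguments": {"steps": [{"slide": [0.0006, 0.0016, 0], "rot": [0, 0, 0], "grip": 0.0}, {"slide": [0.0006, 0.0016, 0], "rot": [0, 0, 0], "grip": 0.0}, {"slide": [0, 0, 0], "rot": [0, 0, 0], "grip": 0.0}, {"slide": [0, 0, 0], "rot": [0, 0, 0], "grip": 0.0}, {"slide": [0, 0, 0], "rot": [0, 0, 0], "grip": 0.0}, {"slide": [0, 0, 0], "rot": [0, 0, 0], "grip": 0.0}, {"slide": [0, 0, 0], "rot": [0, 0, 0], "grip": 0.0}, {"slide": [0, 0, 0], "rot": [0, 0, 0], "grip": 0.0}]}}

```text
time: 32.45
ee_pos: [0.5603, 0.0336, 0.0599]
eef_rot: [0.816, 0.579, -0.001, 0.001]
ft_force: [-4.3, -8.1, -0.5]
width: 0.0153
grip_force: 55.0
```

```bash
python3 -c "
from u import *
unit();p=eyes.camera('wrist');unit();eyes.camera('top');unit();eyes.camera('top');unit();save(p,'wh')
a=ortho(p,.45,.68,-.1,.17,.058);m=cv2.inRange(hsv(a),(8,90,60),(28,255,220));n,l,st,ce=cv2.connectedComponentsWithStats(m)
an=np.radians(-19.3);x=np.array([np.cos(an),np.sin(an)]);y=np.array([-x[1],x[0]])
for k in range(1,n):
    if st[k,4]>60:
        vv,uu=np.nonzero(l==k);W=np.c_[.68-vv/1000,.17-uu/1000]-[.559,.0326];yy=W@y*1000;xx=W@x*1000;print(st[k,4],'x',np.percentile(xx,[3,97]).round(1),'y',np.percentile(yy,[3,50,97]).round(1))
"
```

```text
TCP in unit mm 0.8 1.4 underside z 35.4 f unit -1.4 -9.1 -0.5 [-1.94  0.95 -0.04] 0.015285630707237817
TCP in unit mm 0.9 1.4 underside z 35.4 f unit -1.1 -8.5 -0.1 [-1.96  0.94  0.01] 0.015048489487347109
TCP in unit mm 0.9 1.4 underside z 35.4 f unit -1.9 -9.0 -0.2 [-1.94  0.93 -0.02] 0.014961620143791385
TCP in unit mm 0.8 1.4 underside z 35.4 f unit -1.0 -8.7 -0.5 [-1.94  0.94 -0.04] 0.015060777301571807
3193 x [-79.4 113.6] y [-90.9 -83.7 -74.2]
1072 x [-30.   30.2] y [37.1 45.5 53.8]
211 x [26.5 33.4] y [-62.4 -43.4 -22.1]
792 x [-9.3  9. ] y [-29.2 -10.2  14.9]
198 x [-33.9 -26.6] y [-62.8 -41.1 -21.9]
```

>>> {"name": "arm_command", "arguments": {"steps": [{"slide": [0, 0, -0.004], "rot": [0, 0, 0], "grip": 0.0}, {"slide": [0, 0, -0.004], "rot": [0, 0, 0], "grip": 0.0}, {"slide": [0, 0, -0.004], "rot": [0, 0, 0], "grip": 0.0}, {"slide": [0, 0, -0.004], "rot": [0, 0, 0], "grip": 0.0}, {"slide": [0, 0, -0.003], "rot": [0, 0, 0], "grip": 0.0}, {"slide": [0, 0, -0.001], "rot": [0, 0, 0], "grip": 0.0}, {"slide": [0, 0, 0], "rot": [0, 0, 0], "grip": 0.0}, {"slide": [0, 0, 0], "rot": [0, 0, 0], "grip": 0.0}]}}

```text
time: 33.6
ee_pos: [0.5606, 0.0334, 0.0399]
eef_rot: [0.816, 0.579, -0.001, 0.001]
ft_force: [-2.8, -8.7, -2.2]
width: 0.0152
grip_force: 55.0
```

```bash
python3 -c "
from u import *
heads();unit();p=eyes.camera('wrist');unit()"
```

```text
ee [0.5606 0.0334 0.0399] close heading -19.3 t 33.6 j [ 0.52  0.46 -0.81  1.77  0.37  1.08 -0.75] f [-2.8 -8.7 -2.2] w 0.0152
TCP in unit mm 1.3 1.3 underside z 15.4 f unit 0.2 -9.1 -2.2 [-1.97  0.57  0.02] 0.015190452179258728
TCP in unit mm 1.2 1.3 underside z 15.4 f unit 0.2 -8.7 -1.4 [-1.98  0.5  -0.08] 0.014969032839820247
```

>>> {"name": "arm_command", "arguments": {"steps": [{"slide": [0, 0, -0.0005], "rot": [0, 0, 0], "grip": 0.0}, {"slide": [0, 0, -0.0005], "rot": [0, 0, 0], "grip": 0.0}, {"slide": [-0.0003, -0.001, 0], "rot": [0, 0, 0], "grip": 0.0}, {"slide": [-0.0003, -0.001, 0], "rot": [0, 0, 0], "grip": 0.0}, {"slide": [0, 0, 0], "rot": [0, 0, 0], "grip": 0.36}, {"slide": [0, 0, 0], "rot": [0, 0, 0], "grip": 0.36}, {"slide": [0, 0, 0], "rot": [0, 0, 0], "grip": 0.36}, {"slide": [0, 0, 0], "rot": [0, 0, 0], "grip": 0.36}], "newtons": 20}}

```text
time: 34.65
ee_pos: [0.5603, 0.0342, 0.0391]
eef_rot: [0.815, 0.58, 0.0, -0.0]
ft_force: [0.7, 0.8, 1.0]
width: 0.0311
grip_force: 0.0
```

```bash
python3 -c "
from u import *
heads();unit()"
```

```text
ee [0.5603 0.0342 0.0391] close heading -19.2 t 34.65 j [ 0.52  0.46 -0.81  1.77  0.37  1.07 -0.75] f [0.7 0.8 1. ] w 0.0311
TCP in unit mm 0.7 2.0 underside z 14.6 f unit 0.4 1.0 1.0 [-0.06 -0.11  0.02] 0.031124667384748398
```

Released with no residual force; lift straight up, retreat, and verify.

>>> {"name": "arm_command", "arguments": {"steps": [{"slide": [0, 0, 0.01], "rot": [0, 0, 0], "grip": 0.36}, {"slide": [0, 0, 0.02], "rot": [0, 0, 0], "grip": 0.36}, {"slide": [0, 0, 0.04], "rot": [0, 0, 0], "grip": 0.36}, {"slide": [0, 0, 0.05], "rot": [0, 0, 0], "grip": 0.36}, {"slide": [0, -0.03, 0.04], "rot": [0, 0, 0], "grip": 0.36}, {"slide": [0, -0.03, 0.03], "rot": [0, 0, 0], "grip": 0.36}, {"slide": [0, -0.02, 0.02], "rot": [0, 0, 0], "grip": 0.36}, {"slide": [0, 0, 0], "rot": [0, 0, 0], "grip": 0.36}]}}

```text
time: 35.65
ee_pos: [0.561, -0.0475, 0.2514]
eef_rot: [0.816, 0.578, 0.001, 0.001]
ft_force: [0.4, 0.8, -0.3]
width: 0.0312
grip_force: 0.0
```

```bash
python3 -c "
from u import *
heads();p=eyes.camera('wrist');t=eyes.camera('top');save(p,'wi');print(np.array(p['pose'])[:3,3])
orect(p,orange,(.557,.027),.05,.075);orect(p,blue,(.557,.027),.06,.055)
an=np.radians(-19.3);x=np.array([np.cos(an),np.sin(an)]);y=np.array([-x[1],x[0]])
for nm,z,mk in(('rib',.075,orange),('blue',.055,blue),('carriage',.058,lambda a:cv2.inRange(hsv(a),(8,90,60),(28,255,220))>0)):
    a=ortho(p,.45,.68,-.1,.17,z);n,l,st,ce=cv2.connectedComponentsWithStats(mk(a).astype(np.uint8))
    for k in range(1,n):
        if st[k,4]>120:
            vv,uu=np.nonzero(l==k);W=np.c_[.68-vv/1000,.17-uu/1000]-[.559,.0326];print(nm,st[k,4],'x',np.percentile(W@x*1000,[1,99]).round(1),'y',np.percentile(W@y*1000,[1,50,99]).round(1))
for q in('cover','white_roll','pale_parcel','small_parcel','pack'):print(q,[(np.round(d['bbox']).tolist(),round(d['conf'],2)) for d in eyes.look_for(q,t)[:1]])
"
```

```text
ee [ 0.561  -0.0475  0.2514] close heading -19.3 t 35.65 j [ 0.71  0.26 -0.84  1.51  0.2   1.46 -0.48] f [ 0.4  0.8 -0.3] w 0.0312
[0.58534571 0.02658818 0.44205608]
c [0.5572 0.0271] mm [16.8 49.4] long axis heading 71.0 1535
c [0.5573 0.0267] mm [66.1 80.2] long axis heading 70.6 16773
rib 385 x [-8.   8.3] y [-30.  -12.   18.5]
blue 4198 x [-32.   32.7] y [-45.2  -6.   33.2]
carriage 808 x [-32.   31.9] y [34.4 40.4 46.7]
carriage 143 x [-9.7  7.6] y [-31.8  -7.   19.2]
cover [([209.0, 164.0, 248.0, 238.0], 0.72)]
white_roll [([258.0, 139.0, 279.0, 163.0], 0.72)]
pale_parcel [([312.0, 126.0, 354.0, 163.0], 0.83)]
small_parcel [([400.0, 148.0, 442.0, 187.0], 0.92)]
pack [([302.0, 204.0, 329.0, 232.0], 0.66)]
```

```bash
python3 -c "
from bench import order
print(order.close_job())"
```

```text
the job is handed in; nothing more can be done
None
```

The job is handed in at about 36 s of the 72 s allowed. Both thumbscrews are at their stops, the cover lies flat on the mat, and the pack sits at its seat (about y = -6 mm, x within 1 mm, by wrist camera) held by the carriage, with no bystander moved; no verdict came back.

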